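Stir the sweets and show the spatula blade to the check camera

ROBOT

A 6-joint arm with a two-finger parallel gripper is mounted at the origin on a cart in front of the work surface, level with it; the furniture and walls round the work are solid. World frame = base frame: x ahead of the robot, y to its left, z up, the work surface at z = 0. Lengths are in m, angles in rad, forces in N, time in s.
With the tool pointing down it reaches from about 0.25 to 0.725 m from the base axis. Payload 9.7 kg.
Tool frame: the origin (TCP) lies midway between the tips of the shut fingers; the grasp point (between the pads) lies 19 mm behind it (r.hold_point_z is the distance from the TCP to the grasp point, in m); z points along the fingers, x is the direction in which the jaws open and shut, and the axes are right-handed (so a half turn about z gives the same grasp; the last joint's range is limited). The gripper opens to 85 mm and grips with 20 to 120 N. Pads are 22 mm wide; open, the fingers measure 114 mm over their backs; the gripper's body (76 mm by 85 mm) begins 54 mm behind the grasp point. The pads swing forward as they close: fully open they stand 13 mm farther back than shut.
Start: joints at [1.341, 0.087, 0.176, 1.66, 0, 1.571], TCP at [0.125, 0.536, 0.231] pointing down, gripper open.
Joint ranges: [-3.13, 3.13], [-0.85, 1.81], [-1.15, 1.24], [-2.2, 2.28], [-1.44, 1.52], [-3.14, 3.14]. Speed limits (rad/s): [2.22, 2.22, 2.57, 3.14, 3.14, 3.14].

INTERFACE

Orientations are given as a 3x3 rotation matrix whose columns are the frame's x, y, z axes.
In Python, from bench import r, imaging, ticket gives the robot as it stands.
- The arm moves only by the tool servo_tool, never from a script. Its argument "increments" is a list of rows, each a list of 7 numbers: the shift along the tool's x, y, z in units of 20 mm (1.0 is 20 mm), then the turn, a rotation vector about the tool's x, y, z in units of 6 degrees (1.0 is 6 degrees), then the opening, from -1 (shut) to 1 (fully open), so that 0 is half open. In form: [[tx, ty, tz, rx, ry, rz, grip], ...]. A call has 1 to 10 rows; each row shifts and turns the commanded pose from where the row before left it, along the tool's axes as they then stand; what a row does not reach is not made up. A row lasts 1/12 s, in which the tool goes at most 41.7 mm and 7.16 degrees, less where a joint would pass 70% of its speed; a pose out of reach is approached as far as the arm can. A call with a number of a shift or a turn outside -1 to 1 is refused whole. A call with a gripper value outside its range is refused whole. The fingers move at their own pace and stop on an object; "force" is the grip in N (left out, the last holds). Time passes only in rows, so rows that do not move let the fingers close. It gives the time, the measured TCP pose, the force and the opening at its end, in the units of the state.
- r.get_obs(): the state, without advancing time (a new reading comes with each control period).
- imaging.read_camera(name): name is "side" or "top" or "wrist"; returns a dict with "pixels" (420x560x3 uint8, red, green, blue), "z_map" (420x560 float32, m along the optical axis (not along the pixel's ray), 0 where there is no reading), "vfov" (degrees; the focal length in pixels is half the picture's height over the tangent of half this angle, whatever the lens; pixels are square), "cx", "cy" (the principal point, pixels), "position" and "attitude" of the camera in the world. Camera axes: x right, y down, z forward; pixel columns grow to the right and rows downward; lengths in m; the calibration is good to about 2 mm. A picture is of the moment at which its call begins.
- ticket.hand_in(): hands the job in, once; it reports no verdict.
The state is a dict: "time_s": time; "q": joint angles; "qd": joint speeds; "joint_efforts": joint torques, N m; "tcp_pos": TCP position; "tool_rot": TCP orientation; "ft_force": force on the tool from outside, world axes, zero at the start; "wrist_torque": the same for the moment, N m; "grip_width": opening from 0.0 (shut) to 1.0 (fully open).
Only numpy, scipy, OpenCV 4.12 (cv2) and the standard library are available. Lean on these libraries where they do the work, as an engineer would, in place of code of your own. Each camera call takes 0.05 s, during which the arm holds its last target.

TASK

Take the red spatula out of its stand and stir the sweets in the steel bowl with it, three full turns round the bowl clockwise as seen from above with the blade's end down among the sweets, so that they all get moved about and stay in the bowl. Then lift the spatula out and show its blade to the inspection camera, so that it can be checked for chips: hold it still with the handle straight up, the middle of the blade level with the lens and 10 cm straight in front of it, a flat side square to the lens, and finish while still holding it there. Do not touch the camera or disturb the other things on the table.

Things in the scene. Friction and masses are not known exactly. Their poses are not given: they have to be found in the camera images.
- spatula_grip (a point): Grip point on the white handle (24 x 25 mm thick, 116 mm long) of the red spatula (rigid, 285 mm, 70 g), on its axis, 42 mm below its top. It stands handle up in its stand, leaning up to 2 degrees, lower end 10 mm above the table; draw it straight up over 60 mm to free it. Axes: y along the handle away from the blade, x across the blade, z square to its flat side.
- spatula_blade (a point): Middle of the spatula's flat red blade, 50 mm wide (x), 90 mm long (y), 5 mm thick (z); same axes as spatula_grip. Relative to spatula_grip it lies at y -198 mm, z -10 mm. The lower half of the blade is hidden in the stand at the start.
- spatula_tip (a point): Middle of the blade's free end, 45 mm below spatula_blade along the same y axis (243 mm below spatula_grip).
- stand: Grey utensil stand, fixed: block 62 x 95 mm, 58 mm high, with a slot 48 mm deep (53 x 6.5 mm, long side along its y) that holds the spatula's blade. Origin at the centre of its underside. The robot may touch it.
- bowl: Round steel mixing bowl, fixed to the table: rim 170 mm across and 58 mm high, inner floor about 115 mm across, wall 4 mm, flaring upward. Origin at the centre of its underside, axes parallel to the world's.
- bowl_floor (a point): Centre of the bowl's inner floor, 5 mm above the table. While stirring, the blade's end should pass 5 to 20 mm above it.
- bowl_near (a point): Point of the bowl's inner floor 35 mm from its centre on the near side (-x, toward the robot); a stirring circle of about 35 mm radius for the middle of the blade's end runs near, left, far, right, near ...
- bowl_left (a point): Point of the bowl's inner floor 35 mm from its centre on the left side (+y); a stirring circle of about 35 mm radius for the middle of the blade's end runs near, left, far, right, near ...
- bowl_far (a point): Point of the bowl's inner floor 35 mm from its centre on the far side (+x); a stirring circle of about 35 mm radius for the middle of the blade's end runs near, left, far, right, near ...
- bowl_right (a point): Point of the bowl's inner floor 35 mm from its centre on the right side (-y); a stirring circle of about 35 mm radius for the middle of the blade's end runs near, left, far, right, near ...
- sweet_1_center (a point): Centre of a loose round sweet, yellow, 26 mm in diameter, 12 g, lying in the bowl.
- sweet_2_center (a point): Centre of a loose round sweet, yellow, 26 mm in diameter, 12 g, lying in the bowl.
- sweet_3_center (a point): Centre of a loose round sweet, yellow, 26 mm in diameter, 12 g, lying in the bowl.
- sweet_4_center (a point): Centre of a loose round sweet, dark brown, 26 mm in diameter, 12 g, lying in the bowl.
- sweet_5_center (a point): Centre of a loose round sweet, dark brown, 26 mm in diameter, 12 g, lying in the bowl.
- sweet_6_center (a point): Centre of a loose round sweet, dark brown, 26 mm in diameter, 12 g, lying in the bowl.
- camera_stand: Inspection camera stand, fixed: dark base 90 x 90 x 12 mm and a post 202 mm high. Origin at the centre of the base's underside. The white camera head on the post looks along the stand's -x axis.
- lens (a point): Centre of the front of the camera's black lens (34 mm in diameter), which looks level along this frame's -x axis. The head is clamped at a height that differs from case to case; the head is 46 mm wide and its top is 22 mm above the lens centre.
- view_point (a point): The place where the middle of the blade is to be shown: 100 mm straight in front of the lens, at lens height. Same axes as lens.
- portion_cups: Stack of white plastic portion cups, 61 mm across, 62 mm high. Loose; leave it alone. Origin at the centre of its underside.
- timer: White kitchen timer, 34 x 66 mm, 62 mm high. Loose; leave it alone. Origin at the centre of its underside.
- salt_shaker: Salt shaker, 44 mm across, 90 mm high. Loose; leave it alone. Origin at the centre of its underside.
- tape_roll: Roll of masking tape lying flat, 62 mm across, 19 mm high. Loose; leave it alone. Origin at the centre of its underside.

How it is judged:
By the outcome, as a careful person would: the job done as asked, in the order asked, and still so for the second after the job is handed in, while the arm keeps its last pose, push and grip.
It also fails if it takes over 72 s, if anything falls off the work surface, if the arm or the gripper's body presses on something with over 40 N, if the wrist force passes 120 N, or if a joint passes its speed limit or range.

## Working session

There is one attempt and no reset: what is moved stays moved. The work goes in short steps, Python scripts to look and compute and a tool call to move; the robot and the scene stay as the last step left them, time stands still between calls to the robot, and variables do not carry over. Pictures are saved under pics/ and viewed, and the job is handed in when it is done.

Besides the shell and the picture viewer there is one more tool, called after "Request:" in YAML: its name, and indented under it one key for each argument. servo_tool: Moves the arm, as the interface text tells. Its arguments: {"type":"object","properties":{"increments":{"type":"array","items":{"type":"array","items":{"type":"number"}}},"force":{"type":"number"}},"required":["increments"]}

```bash
ls; mkdir -p pics; cat > h.py <<'E'
import numpy as np, cv2
from bench import r, imaging, ticket
def snap(n,f):
    d=imaging.read_camera(n); cv2.imwrite(f'pics/{f}.png',d['pixels'][:,:,::-1]); np.save(f'pics/{f}.npy',d,allow_pickle=True); return d
def load(f): return np.load(f'pics/{f}.npy',allow_pickle=True).item()
def P(d,u,v,z=None):
    f=210/np.tan(np.radians(d['vfov'])/2)
    if z is None: z=d['z_map'][int(v),int(u)]
    c=np.array([(u-d['cx'])/f*z,(v-d['cy'])/f*z,z])
    return np.array(d['attitude'])@c+np.array(d['position'])
def cloud(d):
    f=210/np.tan(np.radians(d['vfov'])/2); z=d['z_map']; v,u=np.mgrid[0:420,0:560]
    c=np.stack([(u-d['cx'])/f*z,(v-d['cy'])/f*z,z],-1)
    return c@np.array(d['attitude']).T+np.array(d['position'])
def proj(d,p):
    f=210/np.tan(np.radians(d['vfov'])/2); c=np.array(d['attitude']).T@(np.array(p)-d['position'])
    return c[0]/c[2]*f+d['cx'],c[1]/c[2]*f+d['cy']
E
python3 - <<'E'
from h import *
np.set_printoptions(precision=4,suppress=True)
for n in ['side','top','wrist']:
    d=snap(n,n+'0'); print(n,d['vfov'],d['cx'],d['cy'],d['position'],d['attitude'])
print(r.get_obs(), r.hold_point_z)
E
```

```text
pics
side 43.700354981572616 279.5301603129534 204.29096991991238 [0.3738 0.8899 0.9639] [[-0.9724 -0.1646  0.1654]
 [-0.2327  0.6319 -0.7393]
 [ 0.0172 -0.7574 -0.6528]]
top 42.79627246873494 272.4131429949465 215.255097503297 [ 0.4713 -0.0197  1.3892] [[ 0.022  -0.9964  0.0816]
 [-0.9998 -0.0217  0.0044]
 [-0.0026 -0.0817 -0.9967]]
wrist 69.00787435654858 282.4545663746125 207.7391545064201 [0.0556 0.5515 0.3727] [[ 0.2286  0.9337  0.2757]
 [ 0.9735 -0.2189 -0.066 ]
 [-0.0013  0.2835 -0.959 ]]
{'time_s': 0.15, 'q': array([1.341 , 0.0874, 0.1753, 1.6598, 0.    , 1.5708]), 'qd': array([ 0.0012, -0.0013,  0.0032,  0.0003,  0.0004,  0.0014]), 'joint_efforts': array([ -0.0008, -52.0762,  46.5043,   0.014 ,   0.    ,   0.    ]), 'tcp_pos': array([0.1252, 0.5354, 0.2307]), 'tool_rot': array([[ 0.2278,  0.9737, -0.0003],
       [ 0.9737, -0.2278, -0.001 ],
       [-0.0011, -0.    , -1.    ]]), 'ft_force': array([ 0.0744,  0.2436, -0.151 ]), 'wrist_torque': array([-0.0485, -0.0059, -0.0267]), 'grip_width': 0.9995200960870119} 0.0187
```

View pics/side0.png

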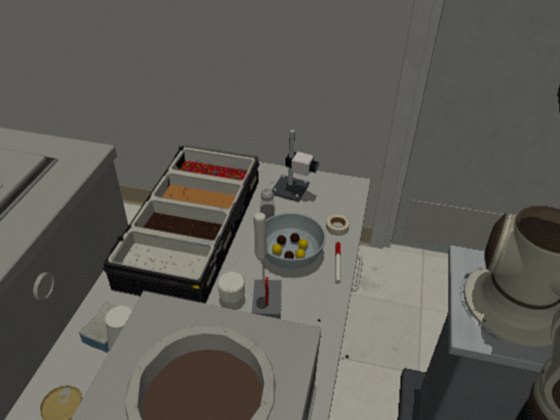

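View pics/top0.png

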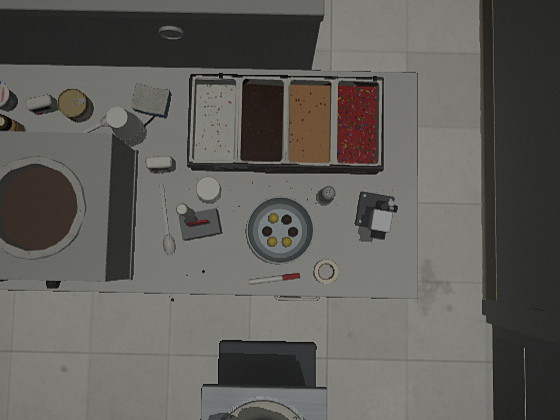

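View pics/wrist0.png

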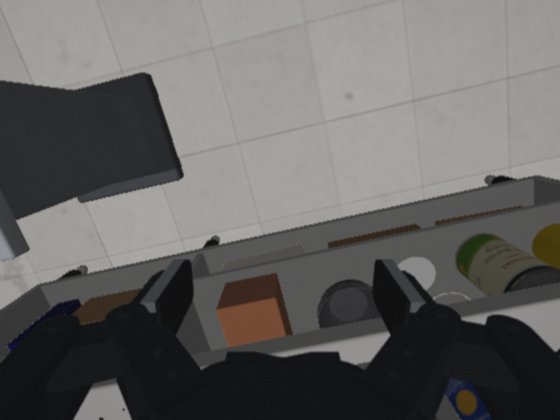

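```bash
python3 - <<'E'
from h import *
np.set_printoptions(precision=4,suppress=True)
d=load('top0'); t=d['pixels'][150:290,140:430]; cv2.imwrite('pics/topc.png',cv2.resize(t[:,:,::-1],(0,0),fx=2.75,fy=2.75,interpolation=cv2.INTER_CUBIC))
s=load('side0'); t=s['pixels'][120:330,200:380]; cv2.imwrite('pics/sidec.png',cv2.resize(t[:,:,::-1],(0,0),fx=2.85,fy=2.85,interpolation=cv2.INTER_CUBIC))
C=cloud(d)
for n,(u,v) in dict(table=(230,260),stove=(110,250),stove_edge=(132,200),pot=(80,200),tray=(190,165),spatop=(183,209),stand=(190,235),bowlfl=(280,230),cups=(208,188),salt=(327,193),tape=(327,262),base=(366,212),head=(380,222),timer=(160,163),wall=(220,40)).items(): print(n,C[v,u])
# height map picture
h=C[...,2]; cv2.imwrite('pics/hm.png',cv2.resize(cv2.applyColorMap(np.uint8(np.clip(h/0.3,0,1)*255),cv2.COLORMAP_JET)[130:300,120:430],(0,0),fx=2.5,fy=2.5,interpolation=cv2.INTER_NEAREST))
E
```

```text
table [0.4667 0.0933 0.0015]
stove [0.4836 0.3436 0.2004]
stove_edge [0.6136 0.3449 0.0323]
pot [0.5891 0.4004 0.2425]
tray [0.6984 0.1922 0.0817]
spatop [0.57   0.1692 0.2925]
stand [0.5266 0.1898 0.0589]
bowlfl [ 0.5469 -0.034   0.0037]
cups [0.6455 0.1492 0.0559]
salt [ 0.6352 -0.146   0.089 ]
tape [ 0.4671 -0.1548  0.0229]
base [ 0.5981 -0.2552  0.0087]
head [ 0.5643 -0.2684  0.1261]
timer [0.7059 0.2716 0.0581]
wall [ 1.0523  0.137  -0.0009]
```

View pics/topc.png

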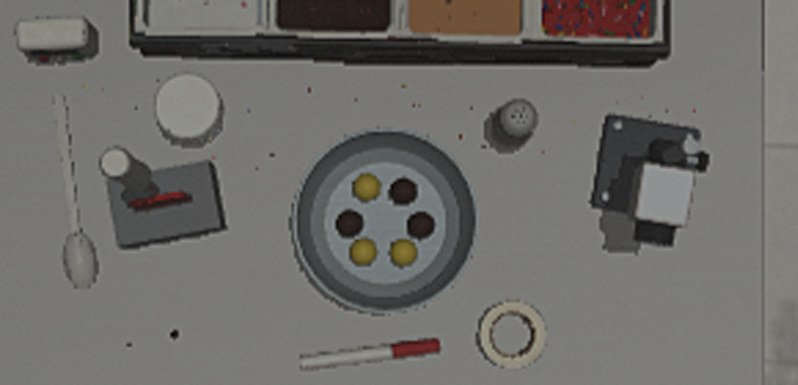

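View pics/sidec.png

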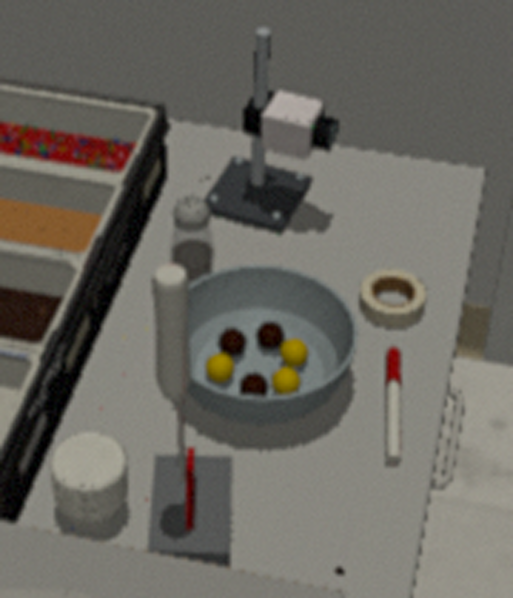

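View pics/hm.png

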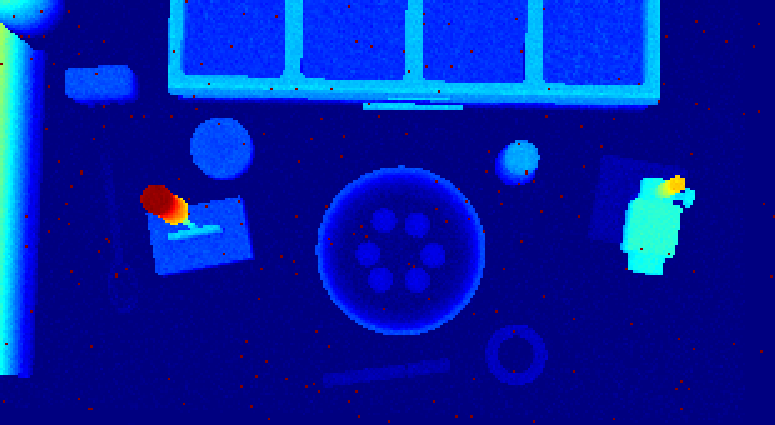

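```bash
python3 - <<'E'
from h import *
np.set_printoptions(precision=4,suppress=True)
d=load('top0'); C=cloud(d); s=load('side0'); S=cloud(s)
px=d['pixels'].astype(int); ps=s['pixels'].astype(int)
def sel(C,lo,hi): return np.all((C>=lo)&(C<=hi),-1)&(np.linalg.norm(C,axis=-1)>0)
# table height
for n,X in(('top',C),('side',S)):
  m=sel(X,[.4,-.35,-.03],[.5,0.1,.03]);print(n,'table z',np.median(X[m][:,2]))
for n,X in(('top',C),('side',S)):
  m=sel(X,[.45,.1,.05],[.62,.27,.066]); m=cv2.morphologyEx(m.astype(np.uint8),cv2.MORPH_OPEN,np.ones((3,3)))>0
  p=X[m]; print(n,'stand',cv2.minAreaRect(p[:,:2].astype(np.float32)),np.median(p[:,2]),len(p))
  # spatula handle
  m=sel(X,[.45,.1,.15],[.65,.27,.32]); p=X[m]; print(n,'handle',len(p),p.max(0),p.min(0))
  for a in np.arange(.15,.32,.02):
    q=p[(p[:,2]>a)&(p[:,2]<a+.02)]
    if len(q)>3: print('  ',a,len(q),q.mean(0),np.ptp(q,axis=0))
  # red blade
  P_=px if n=='top' else ps
  red=(P_[...,0]>1.8*P_[...,1]+20)&(P_[...,0]>60)&sel(X,[.45,.1,.03],[.65,.27,.2]); q=X[red]; print('red',len(q),q.mean(0)); 
  if len(q): print(cv2.minAreaRect(q[:,:2].astype(np.float32)),q[:,2].min(),q[:,2].max())
  # bowl rim
  m=sel(X,[.4,-.16,.05],[.66,.1,.066]);p=X[m];print(n,'rim',len(p),cv2.minEnclosingCircle(p[:,:2].astype(np.float32)))
  m=sel(X,[.5,-.4,.09],[.7,-.18,.14]);p=X[m];print(n,'head',len(p),p.min(0),p.max(0))
  w=m&(P_.min(-1)>90); p=X[w]; t=p[p[:,2]>.115]; print('  whitetop',len(t),np.median(t[:,2]) if len(t) else 0,cv2.minAreaRect(t[:,:2].astype(np.float32)) if len(t) else 0)
  m=sel(X,[.5,-.4,.006],[.7,-.18,.02]);p=X[m];print('  base',len(p),cv2.minAreaRect(p[:,:2].astype(np.float32)))
  m=sel(X,[.5,-.4,.13],[.7,-.18,.25]);p=X[m];print('  post',len(p),p[:,:].mean(0) if len(p) else 0,p[:,2].max())
E
python3 - <<'E'
from h import *
d=load('top0'); t=d['pixels'][180:250,340:410]; a=cv2.resize(t[:,:,::-1],(0,0),fx=7,fy=7,interpolation=cv2.INTER_CUBIC)
s=load('side0'); t=s['pixels'][125:205,265:335]; b=cv2.resize(t[:,:,::-1],(0,0),fx=4,fy=4,interpolation=cv2.INTER_CUBIC)
c=np.zeros((490,780,3),np.uint8); c[:,:490]=a; c[:320,500:780]=b; cv2.imwrite('pics/lens.png',c)
E
```

```text
top table z 0.0010040394883418235
side table z -2.8073536827433188e-05
top stand ((0.5554182529449463, 0.1689179241657257), (0.06270591169595718, 0.09555684030056), 12.226727485656738) 0.05814478139757706 775
top handle 205 [0.5811 0.1845 0.2992] [0.5562 0.1589 0.1546]
   0.18999999999999997 16 [0.5645 0.1641 0.2017] [0.0228 0.0145 0.0125]
   0.20999999999999996 25 [0.5652 0.1638 0.2197] [0.0217 0.0154 0.0182]
   0.22999999999999995 18 [0.5634 0.1657 0.2388] [0.0168 0.0183 0.0185]
   0.24999999999999994 15 [0.5646 0.1642 0.2592] [0.0177 0.0111 0.0178]
   0.2699999999999999 26 [0.567  0.1671 0.2836] [0.0232 0.0249 0.0195]
   0.2899999999999999 103 [0.5697 0.1713 0.2939] [0.0229 0.0212 0.0091]
red 20 [0.559  0.1596 0.0992]
((0.5588509440422058, 0.16090133786201477), (0.0034239026717841625, 0.029954619705677032), 11.145270347595215) 0.09463011889522566 0.10290609901954895
top rim 481 ((0.5632614493370056, -0.05936644226312637), 0.11637131124734879)
top head 758 [ 0.5248 -0.3126  0.0902] [ 0.6999 -0.1804  0.136 ]
  whitetop 382 0.12487822602260457 ((0.5683017373085022, -0.272631973028183
[... 947 characters left out ...]
9999999999 87 [0.5718 0.1767 0.2937] [0.0219 0.024  0.0061]
red 54 [0.5572 0.183  0.0887]
((0.5589665770530701, 0.1768362820148468), (0.004328794311732054, 0.04645877704024315), 14.563438415527344) 0.05596224405837569 0.10463433628264052
side rim 477 ((0.5716526508331299, -0.05446992442011833), 0.11972703039646149)
side head 565 [ 0.5271 -0.3069  0.09  ] [ 0.7    -0.2397  0.14  ]
  whitetop 207 0.12358568646271506 ((0.5728464722633362, -0.26878219842910767), (0.05288778245449066, 0.052142009139060974), 86.1163558959961)
  base 566 ((0.5985836982727051, -0.26189494132995605), (0.1150427907705307, 0.18899843096733093), 82.63978576660156)
  post 123 [ 0.6046 -0.2709  0.1687] 0.20295769836852806
```

View pics/lens.png

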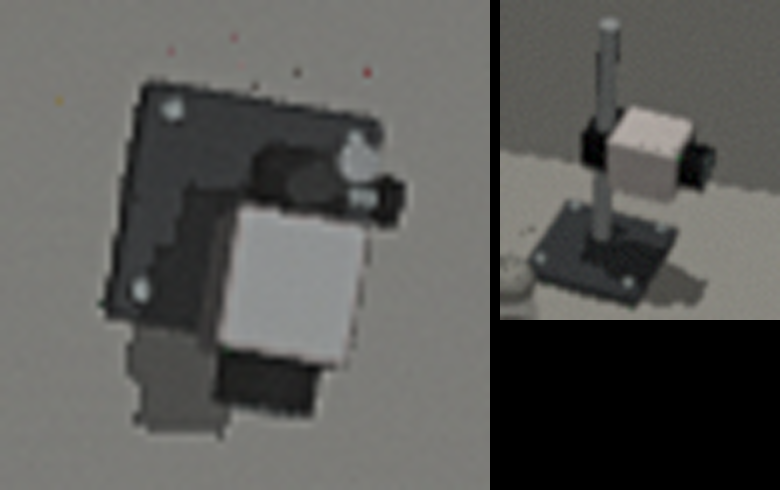

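Request:
servo_tool:
  increments:
    - [0, 0, -0.7, 0, 0, 1, 1]
    - [0, 0, -0.7, 0, 0, 1, 1]
    - [0, 0, -0.7, 0, 0, 1, 1]
    - [0, 0, -0.7, 0, 0, 1, 1]
    - [0, 0, -0.7, 0, 0, 1, 1]
    - [0, 0, -0.7, 0, 0, 1, 1]
    - [0, 0, -0.7, 0, 0, 1, 1]
    - [0, 0, -0.7, 0, 0, 1, 1]
    - [0, 0, -0.7, 0, 0, 1, 1]
    - [0, 0, -0.7, 0, 0, 1, 1]

```text
time_s: 0.98
tcp_pos: [0.1253, 0.5355, 0.3717]
tool_rot: [[0.959, 0.285, -0.0], [0.285, -0.959, -0.0], [-0.0, 0.0, -1.0]]
ft_force: [-0.5, 0.3, -0.2]
grip_width: 1.0
```

```bash
cat >> h.py <<'E'
from scipy.spatial.transform import Rotation as Ro
def delta(pos,rot,tp,tr=None):
    """increments (units) from pose to target: shift in tool axes, rotvec in tool axes"""
    t=rot.T@(np.array(tp)-pos)/.02
    w=Ro.from_matrix(rot.T@tr).as_rotvec()/np.radians(6) if tr is not None else np.zeros(3)
    return t,w
def down(yaw,lean=(0,0)):
    y=np.radians(yaw); u=np.array([lean[0],lean[1],1.]);u/=np.linalg.norm(u); z=-u
    x=np.array([np.cos(y),np.sin(y),0]); x-=z*(x@z); x/=np.linalg.norm(x)
    return np.column_stack([x,np.cross(z,x),z])
E
python3 - <<'E'
from h import *
np.set_printoptions(precision=4,suppress=True)
o=r.get_obs(); print(o['tcp_pos'],o['tool_rot'],o['q'],o['time_s'])
d=load('top0'); C=cloud(d)
# lens front edge: pixel ray to height .118
def onz(d,u,v,h):
    a=P(d,u,v,1.); c=np.array(d['position']); k=(h-c[2])/(a-c)[2]; return c+k*(a-c)
f=lambda a,b,h:onz(d,340+(a+.5)/7-.5,180+(b+.5)/7-.5,h)
print('lens front top', f(265,408,.119), 'corners',f(215,400,.10),f(315,415,.10))
print('head corners',[f(*p,.125) for p in((238,205),(368,222),(345,365),(218,350))])
# rim circle by outer height step: fit with center
h=C[...,2]; m=(h>.045)&(h<.068)&(np.hypot(C[...,0]-.563,C[...,1]+.045)<.1)
p=C[m]; A=np.c_[2*p[:,:2],np.ones(len(p))]; b=(p[:,:2]**2).sum(1)
k=np.linalg.lstsq(A,b,rcond=None)[0]; print('bowl',k[:2],np.sqrt(k[2]+k[:2]@k[:2]))
s=load('side0');C2=cloud(s);h=C2[...,2]; m=(h>.053)&(h<.068)&(np.hypot(C2[...,0]-.563,C2[...,1]+.045)<.1)
p=C2[m]; A=np.c_[2*p[:,:2],np.ones(len(p))]; b=(p[:,:2]**2).sum(1)
k=np.linalg.lstsq(A,b,rcond=None)[0]; print('bowl side',k[:2],np.sqrt(k[2]+k[:2]@k[:2]))
E
```

```text
[0.1253 0.5355 0.3717] [[ 0.9586  0.2846 -0.0001]
 [ 0.2846 -0.9586 -0.0004]
 [-0.0002  0.0003 -1.    ]] [1.341  0.1996 0.5867 1.9583 0.     2.6232] 0.9833
lens front top [ 0.527  -0.2639  0.119 ] corners [ 0.5302 -0.2504  0.1   ] [ 0.5258 -0.2848  0.1   ]
head corners [array([ 0.5952, -0.2533,  0.125 ]), array([ 0.5904, -0.2972,  0.125 ]), array([ 0.5419, -0.2897,  0.125 ]), array([ 0.546 , -0.2468,  0.125 ])]
bowl [ 0.5449 -0.033 ] 0.08104589180438812
bowl side [ 0.5484 -0.0295] 0.0820443159157348
```

Request:
servo_tool:
  increments:
    - [0.3, 0.45, 0, 0, 0, 0, 1]
    - [0.67, 0.99, 0, 0, 0, 0, 1]
    - [0.67, 0.99, 0, 0, 0, 0, 1]
    - [0.67, 0.99, 0, 0, 0, 0, 1]
    - [0.67, 0.99, 0, 0, 0, 0, 1]
    - [0.67, 0.99, 0, 0, 0, 0, 1]
    - [0.67, 0.99, 0, 0, 0, 0, 1]
    - [0.67, 0.99, 0, 0, 0, 0, 1]
    - [0.67, 0.99, 0, 0, 0, 0, 1]
    - [0.67, 0.99, 0, 0, 0, 0, 1]

```text
time_s: 1.82
tcp_pos: [0.3017, 0.3915, 0.3704]
tool_rot: [[0.956, 0.293, -0.0], [0.293, -0.956, -0.001], [-0.001, 0.001, -1.0]]
ft_force: [-0.2, 0.3, 0.6]
grip_width: 0.998
```

Request:
servo_tool:
  increments:
    - [0.67, 0.99, 0, 0, 0, 0, 1]
    - [0.67, 0.99, 0, 0, 0, 0, 1]
    - [0.67, 0.99, 0, 0, 0, 0, 1]
    - [0.67, 0.99, 0, 0, 0, 0, 1]
    - [0.67, 0.99, 0, 0, 0, 0, 1]
    - [0.67, 0.99, 0, 0, 0, 0, 1]
    - [0.67, 0.99, 0, 0, 0, 0, 1]
    - [0.67, 0.99, 0, 0, 0, 0, 1]
    - [0.67, 0.99, 0, 0, 0, 0, 1]
    - [0.67, 0.99, 0, 0, 0, 0, 1]

```text
time_s: 2.65
tcp_pos: [0.4871, 0.2406, 0.3704]
tool_rot: [[0.956, 0.293, -0.001], [0.293, -0.956, -0.001], [-0.001, 0.0, -1.0]]
ft_force: [0.3, 0.2, -0.0]
grip_width: 1.001
```

Request:
servo_tool:
  increments:
    - [0.67, 0.99, 0, 0, 0, 0, 1]
    - [0.67, 0.99, 0, 0, 0, 0, 1]
    - [0.67, 0.99, 0, 0, 0, 0, 1]
    - [0.67, 0.99, 0, 0, 0, 0, 1]
    - [0.37, 0.53, 0, 0, 0, 0, 1]
    - [0, 0, 0, 0, 0, 0.75, 1]
    - [0, 0, 0, 0, 0, 0, 1]

```text
time_s: 3.23
tcp_pos: [0.5713, 0.1726, 0.3698]
tool_rot: [[0.977, 0.212, -0.002], [0.212, -0.977, -0.001], [-0.002, 0.0, -1.0]]
ft_force: [-0.6, -0.5, -0.4]
grip_width: 0.998
```

```bash
python3 - <<'E'
from h import *
np.set_printoptions(precision=4,suppress=True)
o=r.get_obs(); print(o['tcp_pos'],o['tool_rot'],o['q'],o['time_s'])
w=snap('wrist','wrist1'); snap('top','top1'); s=snap('side','side1')
for h in (.25,.295):print('proj grip/top in wrist',proj(w,[.571,.1735,h]))
cv2.imwrite('pics/a.png',np.hstack([w['pixels'],])[:,:,::-1])
E
```

```text
[0.5713 0.1726 0.3698] [[ 0.9773  0.212  -0.0018]
 [ 0.212  -0.9773 -0.0007]
 [-0.0019  0.0003 -1.    ]] [ 0.2935  0.3331  0.7479  1.9875 -0.0001  1.6506] 3.2333
proj grip/top in wrist (np.float64(282.14962719877263), np.float64(200.38360867178736))
proj grip/top in wrist (np.float64(281.973335200042), np.float64(216.10371726559077))
```

View pics/wrist1.png

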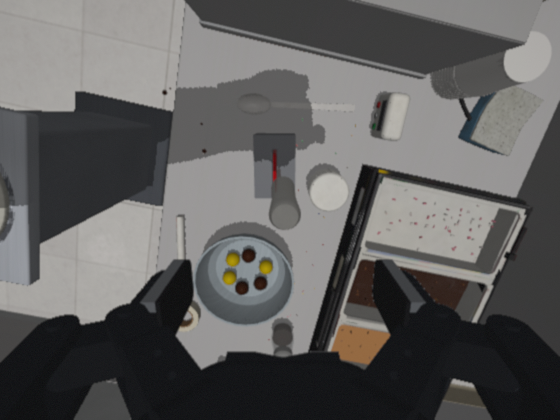

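View pics/side1.png

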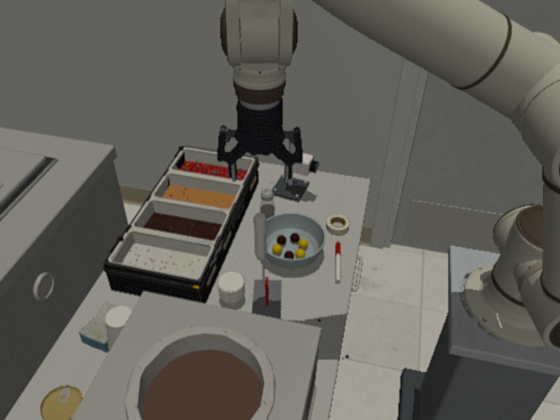

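Request:
servo_tool:
  increments:
    - [0.2, -0.1, 0, 0, -0.2, 0, 1]
    - [0, 0, 0.75, 0, 0, 0, 1]
    - [0, 0, 0.75, 0, 0, 0, 1]
    - [0, 0, 0.75, 0, 0, 0, 1]
    - [0, 0, 0.75, 0, 0, 0, 1]
    - [0, 0, 0.75, 0, 0, 0, 1]
    - [0, 0, 0.75, 0, 0, 0, 1]
    - [0, 0, 0.75, 0, 0, 0, 1]
    - [0, 0, 0.75, 0, 0, 0, 1]
    - [0, 0, 0.75, 0, 0, 0, 1]

```text
time_s: 4.22
tcp_pos: [0.5707, 0.1765, 0.2357]
tool_rot: [[0.976, 0.218, -0.02], [0.218, -0.976, -0.004], [-0.021, -0.0, -1.0]]
ft_force: [-0.3, -0.2, 0.0]
grip_width: 1.001
```

Request:
servo_tool:
  increments:
    - [0, 0, 0, 0, 0, 0, 1]
    - [0, 0, 0, 0, 0, 0, 1]

```text
time_s: 4.38
tcp_pos: [0.5706, 0.1764, 0.2362]
tool_rot: [[0.976, 0.216, -0.021], [0.216, -0.976, -0.005], [-0.022, 0.0, -1.0]]
ft_force: [-0.6, 0.4, -0.3]
grip_width: 1.0
```

```bash
python3 - <<'E'
from h import *
np.set_printoptions(precision=4,suppress=True)
w=snap('wrist','wrist2'); s=snap('side','side2')
a=cv2.resize(s['pixels'][100:330,170:370],(0,0),fx=2,fy=2)
b=w['pixels'][:, :]
c=np.zeros((460,800,3),np.uint8); c[:,:400]=a; c[:420,400:]=b[:,80:480]; cv2.imwrite('pics/g2.png',c[:,:,::-1])
E
```

```text
(no output)
```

View pics/g2.png

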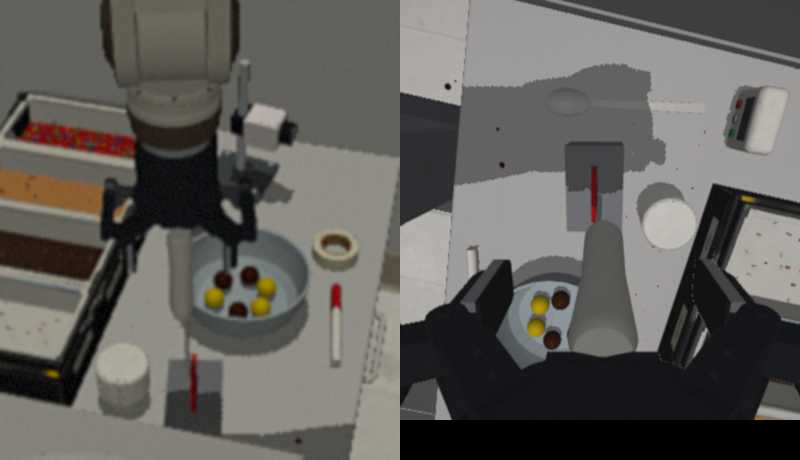

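Request:
servo_tool:
  increments:
    - [0, 0, 0, 0, 0, 0, -1]
    - [0, 0, 0, 0, 0, 0, -1]
    - [0, 0, 0, 0, 0, 0, -1]
    - [0, 0, 0, 0, 0, 0, -1]
    - [0, 0, 0, 0, 0, 0, -1]
    - [0, 0, 0, 0, 0, 0, -1]
    - [0, 0, 0, 0, 0, 0, -1]
    - [0, 0, 0, 0, 0, 0, -1]
  force: 80

```text
time_s: 5.15
tcp_pos: [0.5715, 0.1762, 0.2367]
tool_rot: [[0.977, 0.214, -0.02], [0.214, -0.977, -0.004], [-0.02, -0.0, -1.0]]
ft_force: [-0.0, 1.2, 3.3]
grip_width: 0.272
```

Request:
servo_tool:
  increments:
    - [0, 0, 0, 0, 0, 0, -1]
    - [0, 0, 0, 0, 0, 0, -1]
    - [0, 0, 0, 0, 0, 0, -1]
    - [0, 0, 0, 0, 0, 0, -1]
    - [0, 0, 0, 0, 0, 0, -1]
    - [0, 0, 0, 0, 0, 0, -1]

```text
time_s: 5.65
tcp_pos: [0.5715, 0.1763, 0.2367]
tool_rot: [[0.977, 0.214, -0.02], [0.214, -0.977, -0.004], [-0.02, -0.0, -1.0]]
ft_force: [-0.6, 0.0, 5.1]
grip_width: 0.274
```

Request:
servo_tool:
  increments:
    - [0, 0, -0.25, 0, 0, 0, -1]
    - [0, 0, -0.5, 0, 0, 0, -1]
    - [0, 0, -0.5, 0, 0, 0, -1]
    - [0, 0, -0.5, 0, 0, 0, -1]
    - [0, 0, -0.5, 0, 0, 0, -1]
    - [0, 0, -0.5, 0, 0, 0, -1]
    - [0, 0, -0.5, 0, 0, 0, -1]
    - [0, 0, -0.5, 0, 0, 0, -1]
    - [0, 0, -0.5, 0, 0, 0, -1]
    - [0, 0, -0.25, 0, 0, 0, -1]

```text
time_s: 6.48
tcp_pos: [0.5732, 0.1767, 0.3271]
tool_rot: [[0.977, 0.214, -0.02], [0.214, -0.977, -0.004], [-0.021, -0.0, -1.0]]
ft_force: [-0.3, -0.2, -0.4]
grip_width: 0.272
```

Request:
servo_tool:
  increments:
    - [0, 0, -0.5, 0, 0, 0, -1]
    - [0, 0, -0.5, 0, 0, 0, -1]
    - [0, 0, -0.25, 0, 0.2, 0, -1]
    - [0, 0, 0, 0, 0, 0, -1]

```text
time_s: 6.82
tcp_pos: [0.5739, 0.1768, 0.3524]
tool_rot: [[0.977, 0.214, 0.003], [0.214, -0.977, 0.001], [0.003, -0.0, -1.0]]
ft_force: [1.4, 0.3, 0.1]
grip_width: 0.269
```

```bash
python3 - <<'E'
from h import *
np.set_printoptions(precision=4,suppress=True)
w=snap('wrist','wrist3'); s=snap('side','side3'); t=snap('top','top3')
o=r.get_obs(); print(o['tcp_pos'],o['tool_rot'],o['time_s'],o['ft_force'])
a=cv2.resize(s['pixels'][80:310,170:370],(0,0),fx=2,fy=2)
c=np.zeros((460,800,3),np.uint8); c[:,:400]=a; c[:420,400:]=w['pixels'][:,80:480]; cv2.imwrite('pics/g3.png',c[:,:,::-1])
E
```

```text
[0.5735 0.1767 0.3509] [[ 0.9769  0.2136 -0.0004]
 [ 0.2136 -0.9769 -0.0001]
 [-0.0004  0.     -1.    ]] 6.9667 [-0.1832  0.2338  0.3054]
```

View pics/g3.png

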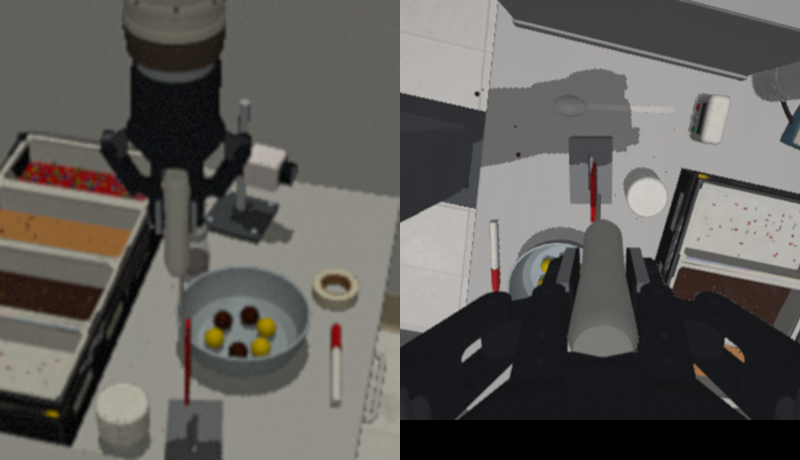

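```bash
cat >> h.py <<'E'
def red_cloud(d,lo,hi):
    C=cloud(d); p=d['pixels'].astype(int)
    m=(p[...,0]>1.7*p[...,1]+15)&np.all((C>lo)&(C<hi),-1)&(d['z_map']>0)
    return C[m],m
def white_cloud(d,lo,hi):
    C=cloud(d); p=d['pixels'].astype(int)
    m=(np.ptp(p,axis=-1)<25)&(p.mean(-1)>70)&np.all((C>lo)&(C<hi),-1)&(d['z_map']>0)
    return C[m],m
E
python3 - <<'E'
from h import *
np.set_printoptions(precision=4,suppress=True)
o=r.get_obs(); T=o['tcp_pos']; R=o['tool_rot']
for n in('side3','wrist3','top3'):
    d=load(n); p,m=red_cloud(d,[.5,.1,.09],[.65,.25,.25]); q=(p-T)@R
    print(n,len(p), p.min(0) if len(p) else'',p.max(0) if len(p) else '')
    if len(p)<10: continue
    print(' tool med',np.median(q,0))
    for a in np.arange(.09,.26,.02):
        k=q[(q[:,2]>a)&(q[:,2]<a+.02)]
        if len(k)>2: print('   tz',a,len(k),np.median(k,0),k.min(0),k.max(0))
d=load('side3'); p,m=white_cloud(d,[.5,.1,.25],[.65,.25,.33]); q=(p-T)@R
for a in np.arange(0.01,.11,.02):
    k=q[(q[:,2]>a)&(q[:,2]<a+.02)]
    if len(k)>2: print('   handle tz',a,len(k),np.median(k,0),k.min(0),k.max(0))
E
```

```text
side3 81 [0.5575 0.1507 0.1358] [0.5722 0.1998 0.2167]
 tool med [-0.0088 -0.0205  0.1423]
   tz 0.13 47 [-0.0088 -0.01    0.1377] [-0.0109 -0.0252  0.1342] [-0.0066  0.0251  0.1485]
   tz 0.15000000000000002 17 [-0.0089 -0.0222  0.1591] [-0.0108 -0.025   0.1503] [-0.0069 -0.0194  0.1688]
   tz 0.17 8 [-0.0087 -0.0218  0.1768] [-0.0107 -0.0238  0.1725] [-0.0086 -0.0204  0.1887]
   tz 0.19 6 [-0.0086 -0.0221  0.1994] [-0.0087 -0.0236  0.1916] [-0.0086 -0.0214  0.2059]
   tz 0.21000000000000002 3 [-0.0086 -0.0221  0.2127] [-0.0086 -0.0227  0.2104] [-0.0086 -0.0213  0.215 ]
wrist3 271 [0.5589 0.1496 0.1476] [0.5719 0.1969 0.2166]
 tool med [-0.0077 -0.005   0.1367]
   tz 0.13 248 [-0.0077 -0.0026  0.1366] [-0.0103 -0.0221  0.1343] [-0.0056  0.0258  0.1495]
   tz 0.15000000000000002 10 [-0.0075 -0.0219  0.1609] [-0.0091 -0.0222  0.1551] [-0.0059 -0.0217  0.1693]
   tz 0.17 9 [-0.0075 -0.0219  0.1813] [-0.0087 -0.0221  0.1752] [-0.0063 -0.0217  0.1886]
   tz 0.19 4 [-0.0073 -0.022   0.1994] [-0.008  -0.0221  0.1952] [-0.0067 -0.0219  0.2033]
top3 35 [0.5571 0.1476 0.2076] [0.5673 0.1892 0.2176]
 tool med [-0.0124  0.009   0.137 ]
   tz 0.13 35 [-0.0124  0.009   0.137 ] [-0.0145 -0.0152  0.1332] [-0.0103  0.0271  0.1433]
   handle tz 0.01 47 [-0.0013 -0.0076  0.0249] [-0.0103 -0.0113  0.0209] [ 0.0121 -0.0002  0.0295]
   handle tz 0.03 86 [ 0.0007 -0.0076  0.0377] [-0.0103 -0.0125  0.0301] [ 0.0123 -0.0006  0.0489]
   handle tz 0.049999999999999996 23 [-0.0025 -0.0046  0.0547] [-0.0064 -0.0075  0.0501] [0.0089 0.0018 0.0692]
   handle tz 0.06999999999999999 12 [-0.0024 -0.0001  0.0779] [-0.0043 -0.0024  0.0709] [-0.0022  0.0023  0.089 ]
   handle tz 0.08999999999999998 6 [-0.0023 -0.0017  0.0944] [-0.0042 -0.0032  0.0911] [-0.0022  0.      0.0999]
```

Request:
servo_tool:
  increments:
    - [-0.11, 0.35, 0, 0, 0, 0, -1]
    - [-0.22, 0.69, 0, 0, 0, 0, -1]
    - [-0.22, 0.69, 0, 0, 0, 0, -1]
    - [-0.22, 0.69, 0, 0, 0, 0, -1]
    - [-0.22, 0.69, 0, 0, 0, 0, -1]
    - [-0.22, 0.69, 0, 0, 0, 0, -1]
    - [-0.22, 0.69, 0, 0, 0, 0, -1]
    - [-0.22, 0.69, 0, 0, 0, 0, -1]
    - [-0.22, 0.69, 0, 0, 0, 0, -1]
    - [-0.22, 0.69, 0, 0, 0, 0, -1]

```text
time_s: 7.8
tcp_pos: [0.5607, 0.038, 0.3513]
tool_rot: [[0.977, 0.213, 0.0], [0.213, -0.977, -0.0], [0.0, 0.0, -1.0]]
ft_force: [0.8, -0.7, -1.1]
grip_width: 0.273
```

Request:
servo_tool:
  increments:
    - [-0.22, 0.69, 0, 0, 0, 0, -1]
    - [-0.22, 0.69, 0, 0, 0, 0, -1]
    - [-0.22, 0.69, 0, 0, 0, 0, -1]
    - [-0.22, 0.69, 0, 0, 0, 0, -1]
    - [-0.1, 0.38, 0, 0, 0, -0.7, -1]
    - [0, 0, 0, 0, 0, -0.7, -1]
    - [0, 0, 0, 0, 0, -0.7, -1]
    - [0, 0, 0, 0, 0, -0.7, -1]
    - [0, 0, 0, 0, 0, 0, -1]

```text
time_s: 8.55
tcp_pos: [0.555, -0.0268, 0.3513]
tool_rot: [[0.872, 0.489, 0.0], [0.489, -0.872, 0.0], [0.0, 0.0, -1.0]]
ft_force: [0.0, 0.3, 0.0]
grip_width: 0.273
```

```bash
python3 - <<'E'
from h import *
np.set_printoptions(precision=4,suppress=True)
o=r.get_obs(); T=o['tcp_pos']; R=o['tool_rot']; print(T,R,o['q'],o['time_s'])
print('tip',T+R@[-.0095,.0005,.2245])
d=load('wrist1'); C=cloud(d); h=C[...,2]
m=(h>.053)&(h<.066)&(np.hypot(C[...,0]-.547,C[...,1]+.031)<.1)
p=C[m]; A=np.c_[2*p[:,:2],np.ones(len(p))]; k=np.linalg.lstsq(A,(p[:,:2]**2).sum(1),rcond=None)[0]; print('bowl wrist',k[:2],np.sqrt(k[2]+k[:2]@k[:2]),len(p))
s=snap('side','side4'); t=snap('top','top4')
for n,d in(('side',s),('top',t)):
    p,m=red_cloud(d,T+[-.1,-.1,-.25],T+[.1,.1,-.05]); q=(p-T)@R; print(n,len(p),p.mean(0),q.min(0),q.max(0),np.median(q,0))
a=cv2.resize(s['pixels'][60:290,180:380],(0,0),fx=2,fy=2)
b=cv2.resize(t['pixels'][160:300,200:340],(0,0),fx=2.8,fy=2.8)
c=np.zeros((460,800,3),np.uint8); c[:,:400]=a; c[:392,400:792]=b; cv2.imwrite('pics/g4.png',c[:,:,::-1])
E
```

```text
[ 0.555  -0.0268  0.3513] [[ 0.8722  0.4892  0.    ]
 [ 0.4892 -0.8722  0.    ]
 [ 0.      0.     -1.    ]] [-0.0483  0.1891  0.5311  1.9128  0.      1.0113] 8.55
tip [ 0.5469 -0.0319  0.1268]
bowl wrist [ 0.548  -0.0305] 0.08204109123202409 893
side 188 [ 0.5453 -0.0236  0.1766] [-0.0112 -0.0255  0.1357] [-0.0045  0.0196  0.2187] [-0.0063 -0.0097  0.1746]<stdin>:10: RuntimeWarning: Mean of empty slice.
  ret = um.true_divide(
Traceback (most recent call last):
ValueError: zero-size array to reduction operation minimum which has no identity
```

Request:
servo_tool:
  increments:
    - [0.05, -0.02, 0.7, 0, 0, 0, -1]
    - [0, 0, 0.7, 0, 0, 0, -1]
    - [0, 0, 0.7, 0, 0, 0, -1]
    - [0, 0, 0.7, 0, 0, 0, -1]
    - [0, 0, 0.6, 0, 0, 0, -1]
    - [0, 0, 0.6, 0, 0, 0, -1]
    - [0, 0, 0.5, 0, 0, 0, -1]
    - [0, 0, 0.5, 0, 0, 0, -1]
    - [0, 0, 0.4, 0, 0, 0, -1]
    - [0, 0, 0.24, 0, 0, 0, -1]

```text
time_s: 9.48
tcp_pos: [0.5556, -0.0252, 0.2375]
tool_rot: [[0.874, 0.486, -0.001], [0.486, -0.874, 0.0], [-0.001, -0.0, -1.0]]
ft_force: [0.7, -0.3, -1.3]
grip_width: 0.275
```

```bash
python3 - <<'E'
from h import *
np.set_printoptions(precision=3,suppress=True)
o=r.get_obs(); T=o['tcp_pos']; R=o['tool_rot']; print(T,o['ft_force'],o['time_s'])
print('tip',T+R@[-.0095,.0005,.2245])
s=snap('side','side5')
cv2.imwrite('pics/g5.png',cv2.resize(s['pixels'][100:300,200:380],(0,0),fx=3,fy=3)[:,:,::-1])
Rr=32/20
psi=np.radians(90+12*np.arange(31)); p=np.c_[np.cos(psi),np.sin(psi)]*Rr; print(np.diff(p,axis=0).round(2).tolist())
E
```

```text
[ 0.556 -0.025  0.237] [ 0.653 -0.308 -1.274] 9.4833
tip [ 0.547 -0.03   0.013]
[[-0.33, -0.03], [-0.32, -0.1], [-0.29, -0.17], [-0.25, -0.22], [-0.2, -0.27], [-0.14, -0.31], [-0.07, -0.33], [0.0, -0.33], [0.07, -0.33], [0.14, -0.31], [0.2, -0.27], [0.25, -0.22], [0.29, -0.17], [0.32, -0.1], [0.33, -0.03], [0.33, 0.03], [0.32, 0.1], [0.29, 0.17], [0.25, 0.22], [0.2, 0.27], [0.14, 0.31], [0.07, 0.33], [0.0, 0.33], [-0.07, 0.33], [-0.14, 0.31], [-0.2, 0.27], [-0.25, 0.22], [-0.29, 0.17], [-0.32, 0.1], [-0.33, 0.03]]
```

View pics/g5.png

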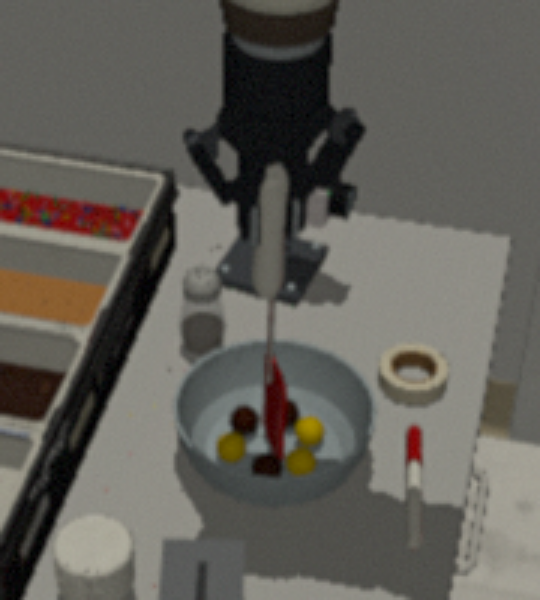

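Request:
servo_tool:
  increments:
    - [0, 0.4, 0, 0, 0, 0, -1]
    - [0, 0.4, 0, 0, 0, 0, -1]
    - [0, 0.4, 0, 0, 0, 0, -1]
    - [0, 0.4, 0, 0, 0, 0, -1]
    - [-0.33, -0.03, 0, 0, 0, 0, -1]
    - [-0.32, -0.1, 0, 0, 0, 0, -1]
    - [-0.29, -0.17, 0, 0, 0, 0, -1]
    - [-0.25, -0.22, 0, 0, 0, 0, -1]
    - [-0.2, -0.27, 0, 0, 0, 0, -1]
    - [-0.14, -0.31, 0, 0, 0, 0, -1]

```text
time_s: 10.37
tcp_pos: [0.5331, -0.0483, 0.2388]
tool_rot: [[0.874, 0.487, 0.0], [0.487, -0.874, 0.0], [0.0, 0.0, -1.0]]
ft_force: [1.3, 0.6, -0.4]
grip_width: 0.27
```

Request:
servo_tool:
  increments:
    - [-0.07, -0.33, 0, 0, 0, 0, -1]
    - [0, -0.33, 0, 0, 0, 0, -1]
    - [0.07, -0.33, 0, 0, 0, 0, -1]
    - [0.14, -0.31, 0, 0, 0, 0, -1]
    - [0.2, -0.27, 0, 0, 0, 0, -1]
    - [0.25, -0.22, 0, 0, 0, 0, -1]
    - [0.29, -0.17, 0, 0, 0, 0, -1]
    - [0.32, -0.1, 0, 0, 0, 0, -1]
    - [0.33, -0.03, 0, 0, 0, 0, -1]

```text
time_s: 11.12
tcp_pos: [0.541, 0.0034, 0.2384]
tool_rot: [[0.873, 0.487, -0.0], [0.487, -0.873, -0.0], [-0.0, -0.0, -1.0]]
ft_force: [0.1, -0.9, -1.2]
grip_width: 0.277
```

```bash
python3 - <<'E'
from h import *
np.set_printoptions(precision=3,suppress=True)
o=r.get_obs(); T=o['tcp_pos']; R=o['tool_rot']; print(T,o['ft_force'],o['time_s'])
t=T+R@[-.0095,.0005,.2245]-[.5475,-.031,0]; print('tip',t,np.hypot(*t[:2]),np.degrees(np.arctan2(t[1],t[0])))
s=snap('side','side6')
cv2.imwrite('pics/g6.png',cv2.resize(s['pixels'][100:300,200:380],(0,0),fx=3,fy=3)[:,:,::-1])
E
```

```text
[0.541 0.003 0.238] [ 0.141 -0.907 -1.178] 11.1167
tip [-0.015  0.029  0.014] 0.032751709468810584 116.47616450957108
```

View pics/g6.png

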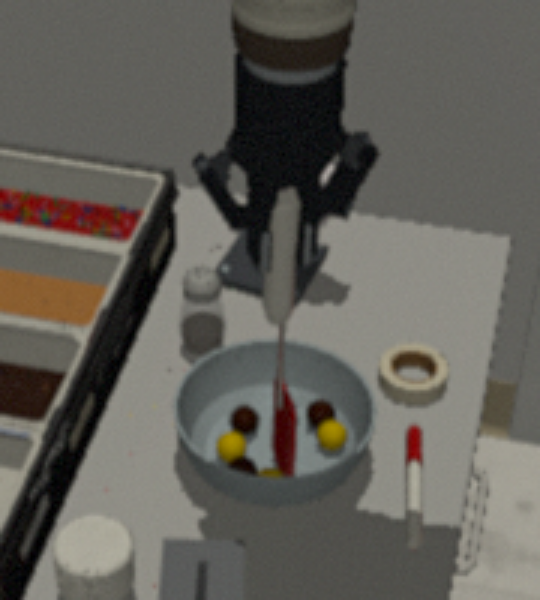

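Going well: six sweets in the bowl, low forces, tip radius 33 mm at 116°. Continuing the circle.

Request:
servo_tool:
  increments:
    - [0.33, 0.03, 0, 0, 0, 0, -1]
    - [0.32, 0.1, 0, 0, 0, 0, -1]
    - [0.29, 0.17, 0, 0, 0, 0, -1]
    - [0.25, 0.22, 0, 0, 0, 0, -1]
    - [0.2, 0.27, 0, 0, 0, 0, -1]
    - [0.14, 0.31, 0, 0, 0, 0, -1]
    - [0.07, 0.33, 0, 0, 0, 0, -1]
    - [0, 0.33, 0, 0, 0, 0, -1]
    - [-0.07, 0.33, 0, 0, 0, 0, -1]
    - [-0.14, 0.31, 0, 0, 0, 0, -1]

```text
time_s: 12.0
tcp_pos: [0.5886, -0.0264, 0.2384]
tool_rot: [[0.874, 0.487, 0.001], [0.487, -0.874, 0.0], [0.001, 0.0, -1.0]]
ft_force: [0.4, 0.2, -1.0]
grip_width: 0.271
```

Request:
servo_tool:
  increments:
    - [-0.2, 0.27, 0, 0, 0, 0, -1]
    - [-0.25, 0.22, 0, 0, 0, 0, -1]
    - [-0.29, 0.17, 0, 0, 0, 0, -1]
    - [-0.32, 0.1, 0, 0, 0, 0, -1]
    - [-0.33, 0.03, 0, 0, 0, 0, -1]

```text
time_s: 12.42
tcp_pos: [0.5709, -0.0536, 0.2386]
tool_rot: [[0.874, 0.487, 0.0], [0.487, -0.874, -0.0], [0.0, 0.0, -1.0]]
ft_force: [0.1, -0.3, 0.2]
grip_width: 0.27
```

```bash
cat > st.py <<'E'
from h import *
import sys
np.set_printoptions(precision=3,suppress=True)
o=r.get_obs(); T=o['tcp_pos']; R=o['tool_rot']; print(T,o['ft_force'],o['time_s'])
d=T+R@[-.0095,.0005,.2245]-[.5475,-.031,0]; print('tip rel',d,np.hypot(*d[:2]),np.degrees(np.arctan2(d[1],d[0])))
s=snap('side','side'+sys.argv[1])
cv2.imwrite(f'pics/g{sys.argv[1]}.png',cv2.resize(s['pixels'][100:300,200:380],(0,0),fx=3,fy=3)[:,:,::-1])
E
python3 st.py 7
```

```text
[ 0.571 -0.054  0.239] [ 0.127 -0.275  0.164] 12.4167
tip rel [ 0.015 -0.028  0.014] 0.03168267584835389 -60.98731883707529
```

View pics/g7.png

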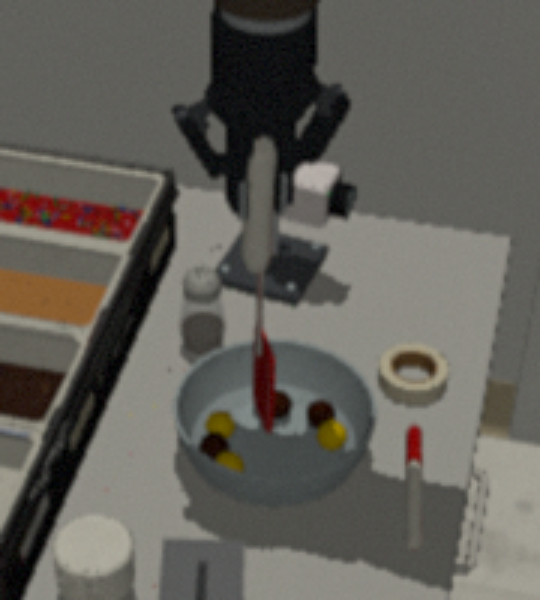

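Request:
servo_tool:
  increments:
    - [-0.33, -0.03, 0, 0, 0, 0, -1]
    - [-0.32, -0.1, 0, 0, 0, 0, -1]
    - [-0.29, -0.17, 0, 0, 0, 0, -1]
    - [-0.25, -0.22, 0, 0, 0, 0, -1]
    - [-0.2, -0.27, 0, 0, 0, 0, -1]
    - [-0.14, -0.31, 0, 0, 0, 0, -1]
    - [-0.07, -0.33, 0, 0, 0, 0, -1]
    - [0, -0.33, 0, 0, 0, 0, -1]
    - [0.07, -0.33, 0, 0, 0, 0, -1]
    - [0.14, -0.31, 0, 0, 0, 0, -1]

```text
time_s: 13.3
tcp_pos: [0.5233, -0.0239, 0.2385]
tool_rot: [[0.873, 0.487, -0.0], [0.487, -0.873, -0.0], [-0.0, 0.0, -1.0]]
ft_force: [-0.4, 0.2, -0.0]
grip_width: 0.27
```

Request:
servo_tool:
  increments:
    - [0.2, -0.27, 0, 0, 0, 0, -1]
    - [0.25, -0.22, 0, 0, 0, 0, -1]
    - [0.29, -0.17, 0, 0, 0, 0, -1]
    - [0.32, -0.1, 0, 0, 0, 0, -1]
    - [0.33, -0.03, 0, 0, 0, 0, -1]
    - [0.33, 0.03, 0, 0, 0, 0, -1]
    - [0.32, 0.1, 0, 0, 0, 0, -1]
    - [0.29, 0.17, 0, 0, 0, 0, -1]
    - [0.25, 0.22, 0, 0, 0, 0, -1]
    - [0.2, 0.27, 0, 0, 0, 0, -1]

```text
time_s: 14.13
tcp_pos: [0.5731, 0.0022, 0.2383]
tool_rot: [[0.873, 0.487, -0.0], [0.487, -0.873, -0.0], [-0.0, -0.0, -1.0]]
ft_force: [-0.3, -0.3, -0.7]
grip_width: 0.27
```

Request:
servo_tool:
  increments:
    - [0.14, 0.31, 0, 0, 0, 0, -1]
    - [0.07, 0.33, 0, 0, 0, 0, -1]
    - [0, 0.33, 0, 0, 0, 0, -1]
    - [-0.07, 0.33, 0, 0, 0, 0, -1]
    - [-0.14, 0.31, 0, 0, 0, 0, -1]
    - [-0.2, 0.27, 0, 0, 0, 0, -1]
    - [-0.25, 0.22, 0, 0, 0, 0, -1]
    - [-0.29, 0.17, 0, 0, 0, 0, -1]
    - [-0.32, 0.1, 0, 0, 0, 0, -1]
    - [-0.33, 0.03, 0, 0, 0, 0, -1]

```text
time_s: 14.97
tcp_pos: [0.5712, -0.0538, 0.2387]
tool_rot: [[0.874, 0.487, 0.001], [0.487, -0.874, -0.0], [0.001, 0.001, -1.0]]
ft_force: [0.1, 0.9, -0.4]
grip_width: 0.27
```

```bash
python3 st.py 8
```

```text
[ 0.571 -0.054  0.239] [ 0.091  0.929 -0.4  ] 14.9667
tip rel [ 0.016 -0.028  0.014] 0.03212412403675188 -60.51669277205184
```

View pics/g8.png

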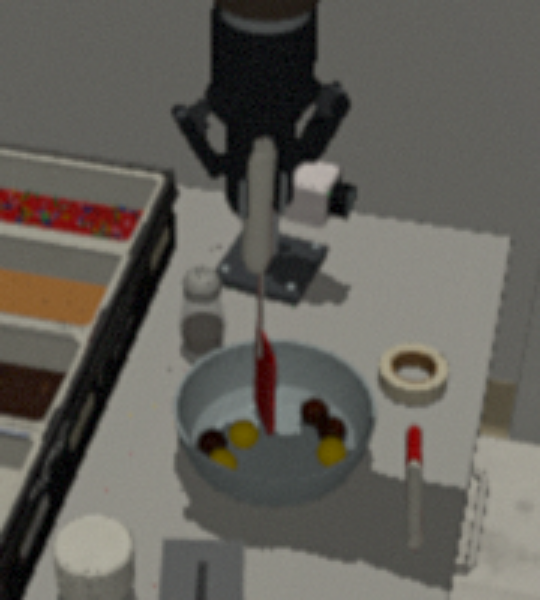

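Request:
servo_tool:
  increments:
    - [-0.33, -0.03, 0, 0, 0, 0, -1]
    - [-0.32, -0.1, 0, 0, 0, 0, -1]
    - [-0.29, -0.17, 0, 0, 0, 0, -1]
    - [-0.25, -0.22, 0, 0, 0, 0, -1]
    - [-0.2, -0.27, 0, 0, 0, 0, -1]
    - [-0.14, -0.31, 0, 0, 0, 0, -1]
    - [-0.07, -0.33, 0, 0, 0, 0, -1]
    - [0, -0.33, 0, 0, 0, 0, -1]
    - [0.07, -0.33, 0, 0, 0, 0, -1]
    - [0.14, -0.31, 0, 0, 0, 0, -1]

```text
time_s: 15.85
tcp_pos: [0.5235, -0.0238, 0.2387]
tool_rot: [[0.873, 0.487, 0.0], [0.487, -0.873, 0.0], [0.0, -0.0, -1.0]]
ft_force: [0.5, 0.4, -0.9]
grip_width: 0.273
```

Request:
servo_tool:
  increments:
    - [0.2, -0.27, 0, 0, 0, 0, -1]
    - [0.25, -0.22, 0, 0, 0, 0, -1]
    - [0.29, -0.17, 0, 0, 0, 0, -1]
    - [0.32, -0.1, 0, 0, 0, 0, -1]
    - [0.33, -0.03, 0, 0, 0, 0, -1]
    - [0.33, 0.03, 0, 0, 0, 0, -1]
    - [0.32, 0.1, 0, 0, 0, 0, -1]
    - [0.29, 0.17, 0, 0, 0, 0, -1]
    - [0.25, 0.22, 0, 0, 0, 0, -1]
    - [0.2, 0.27, 0, 0, 0, 0, -1]

```text
time_s: 16.68
tcp_pos: [0.5731, 0.0023, 0.2383]
tool_rot: [[0.873, 0.487, -0.0], [0.487, -0.873, -0.0], [-0.0, -0.0, -1.0]]
ft_force: [0.5, -0.3, -0.2]
grip_width: 0.27
```

Request:
servo_tool:
  increments:
    - [0.14, 0.31, 0, 0, 0, 0, -1]
    - [0.07, 0.33, 0, 0, 0, 0, -1]
    - [0, 0.33, 0, 0, 0, 0, -1]
    - [-0.07, 0.33, 0, 0, 0, 0, -1]
    - [-0.14, 0.31, 0, 0, 0, 0, -1]
    - [-0.2, 0.27, 0, 0, 0, 0, -1]
    - [-0.25, 0.22, 0, 0, 0, 0, -1]
    - [-0.29, 0.17, 0, 0, 0, 0, -1]
    - [-0.32, 0.1, 0, 0, 0, 0, -1]
    - [-0.33, 0.03, 0, 0, 0, 0, -1]

```text
time_s: 17.52
tcp_pos: [0.5709, -0.0536, 0.2386]
tool_rot: [[0.874, 0.487, 0.0], [0.487, -0.874, -0.0], [0.0, 0.0, -1.0]]
ft_force: [0.2, 0.2, -0.9]
grip_width: 0.276
```

Request:
servo_tool:
  increments:
    - [-0.33, -0.03, 0, 0, 0, 0, -1]
    - [-0.32, -0.1, 0, 0, 0, 0, -1]
    - [-0.29, -0.17, 0, 0, 0, 0, -1]
    - [-0.25, -0.22, 0, 0, 0, 0, -1]
    - [0, 0, 0, 0, 0, 0, -1]

```text
time_s: 17.93
tcp_pos: [0.5446, -0.0551, 0.2391]
tool_rot: [[0.873, 0.487, 0.001], [0.487, -0.873, 0.0], [0.001, 0.0, -1.0]]
ft_force: [-0.1, 0.7, -0.8]
grip_width: 0.271
```

```bash
python3 st.py 9
```

```text
[ 0.545 -0.055  0.239] [-0.085  0.7   -0.846] 17.9333
tip rel [-0.011 -0.029  0.015] 0.031073527995678852 -110.41371000634663
```

View pics/g9.png

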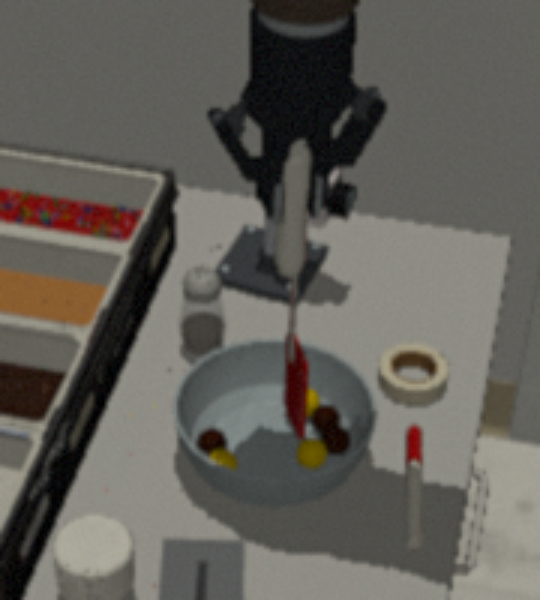

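Request:
servo_tool:
  increments:
    - [0, 0, -0.3, 0, 0, 0, -1]
    - [0, 0, -0.5, 0, 0, 0, -1]
    - [0, 0, -0.6, 0, 0, 0, -1]
    - [0, 0, -0.7, 0, 0, 0, -1]
    - [0, 0, -0.7, 0, 0, 0, -1]
    - [0, 0, -0.7, 0, 0, 0, -1]
    - [0, 0, -0.7, 0, 0, 0, -1]
    - [0, 0, -0.6, 0, 0, 0, -1]
    - [0, 0, -0.5, 0, 0, 0, -1]
    - [0, 0, -0.3, 0, 0, 0, -1]

```text
time_s: 18.82
tcp_pos: [0.5459, -0.0555, 0.3524]
tool_rot: [[0.873, 0.487, 0.002], [0.487, -0.873, -0.0], [0.001, 0.001, -1.0]]
ft_force: [0.4, 0.8, -0.6]
grip_width: 0.274
```

```bash
python3 - <<'E'
from h import *
np.set_printoptions(precision=4,suppress=True)
o=r.get_obs(); T=o['tcp_pos']; R=o['tool_rot']; print(T,o['time_s'],np.degrees(np.arctan2(R[1,0],R[0,0])))
def onz(d,u,v,h):
    a=P(d,u,v,1.); c=np.array(d['position']); k=(h-c[2])/(a-c)[2]; return c+k*(a-c)
d=load('top0')
f=lambda a,b,h:onz(d,340+(a+.5)/7-.5,180+(b+.5)/7-.5,h)
for a,b,h in(((145,82),(380,118),.012),((145,82),(105,318),.012),((238,205),(368,222),.124),((368,222),(345,365),.124),((218,350),(345,365),.124),((238,205),(218,350),.124),((215,400),(310,413),.1)):
    A,B=f(*a,h),f(*b,h); w=B-A; print(A[:2],B[:2],np.degrees(np.arctan2(w[1],w[0])))
for n in('wrist0','wrist1','wrist3'): pass
w=snap('wrist','wrist5'); s=snap('side','side10')
cv2.imwrite('pics/g10.png',cv2.resize(s['pixels'][100:300,200:380],(0,0),fx=3,fy=3)[:,:,::-1])
for n,d in(('top0',load('top0')),('side0',load('side0'))):
    C=cloud(d); px=d['pixels'].astype(int)
    m=(abs(C[...,2]-.124)<.006)&(abs(C[...,0]-.568)<.04)&(abs(C[...,1]+.27)<.04)&(px.min(-1)>100)
    m=cv2.morphologyEx(m.astype(np.uint8),cv2.MORPH_OPEN,np.ones((2,2)))>0
    p=C[m]; print(n,len(p),p.mean(0),cv2.minAreaRect(p[:,:2].astype(np.float32)),np.median(p[:,2]))
    m=(abs(C[...,2]-.012)<.006)&(abs(C[...,0]-.60)<.07)&(abs(C[...,1]+.26)<.07)&(px.max(-1)<85); p=C[m]
    print(n,len(p),p.mean(0),cv2.minAreaRect(p[:,:2].astype(np.float32)))
    m=(px.max(-1)<60)&(C[...,2]>.08)&(C[...,2]<.125)&(abs(C[...,0]-.53)<.018)&(abs(C[...,1]+.265)<.03); p=C[m]; print(' lens pts',len(p),p.min(0) if len(p) else '',p.max(0) if len(p) else '',p.mean(0) if len(p) else '')
E
```

```text
[ 0.5459 -0.0555  0.3524] 18.8167 29.140412337344745
[ 0.6512 -0.2395] [ 0.6397 -0.3263] -97.55048868114551
[ 0.6512 -0.2395] [ 0.5635 -0.2255] 170.9650378968348
[ 0.5953 -0.2534] [ 0.5905 -0.2974] -96.25506333030974
[ 0.5905 -0.2974] [ 0.5419 -0.2899] 171.14680342195453
[ 0.546 -0.247] [ 0.5419 -0.2899] -95.50732472717003
[ 0.5953 -0.2534] [ 0.546 -0.247] 172.57843599380337
[ 0.5302 -0.2504] [ 0.5265 -0.283 ] -96.55853907499859
top0 369 [ 0.5661 -0.2747  0.1245] ((0.5393968224525452, -0.17201325297355652), (0.05622581019997597, 0.32893386483192444), 14.383995056152344) 0.1247496583387766
top0 578 [ 0.6112 -0.2604  0.012 ] ((0.5926672220230103, -0.27469494938850403), (0.09078097343444824, 0.10850904136896133), 80.93496704101562)
 lens pts 113 [ 0.5267 -0.2838  0.1032] [ 0.548  -0.2472  0.1248] [ 0.5364 -0.2644  0.1162]
side0 177 [ 0.5663 -0.2571  0.128 ] ((0.4854569137096405, 0.30144163966178894), (0.05161232873797417, 1.196728229522705), 8.274292945861816) 0.12358807438091624
side0 525 [ 0.6025 -0.2668  0.0112] ((0.6041539907455444, -0.27279019355773926), (0.0949462279677391, 0.08926855772733688), 82.1423110961914)
 lens pts 85 [ 0.5276 -0.2874  0.0943] [ 0.5479 -0.2459  0.1225] [ 0.5379 -0.2577  0.1105]
```

View pics/wrist5.png

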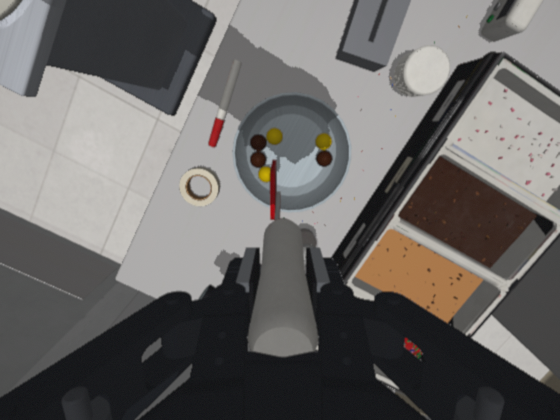

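View pics/g10.png

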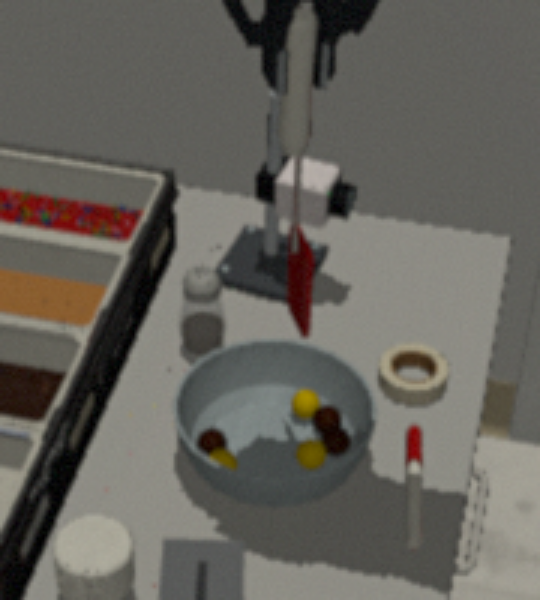

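Request:
servo_tool:
  increments:
    - [-0.36, 0.23, 0, 0, 0, 0, -1]
    - [-0.73, 0.46, 0, 0, 0, 0, -1]
    - [-0.73, 0.46, 0, 0, 0, 0, -1]
    - [-0.73, 0.46, 0, 0, 0, 0, -1]
    - [-0.73, 0.46, 0, 0, 0, 0, -1]
    - [-0.73, 0.46, 0, 0, 0, 0, -1]
    - [-0.73, 0.46, 0, 0, 0, 0, -1]
    - [-0.73, 0.46, 0, 0, 0, 0, -1]
    - [-0.73, 0.46, 0, 0, 0, 0, -1]
    - [-0.73, 0.46, 0, 0, 0, 0, -1]

```text
time_s: 19.75
tcp_pos: [0.466, -0.2003, 0.3498]
tool_rot: [[0.874, 0.487, -0.001], [0.487, -0.874, 0.0], [-0.001, -0.001, -1.0]]
ft_force: [0.3, 0.3, -1.5]
grip_width: 0.273
```

Request:
servo_tool:
  increments:
    - [-0.73, 0.46, 0, 0, 0, 0, -1]
    - [-0.73, 0.46, 0, 0, 0, 0, -1]
    - [-0.73, 0.46, 0, 0, 0, 0, -1]
    - [-0.36, 0.22, 0, 0, 0, 0.3, -1]
    - [0, 0, 0, 0, 0, 0.8, -1]
    - [0, 0, 0, 0, 0, 0.8, -1]
    - [0, 0, 0, 0, 0, 0.8, -1]
    - [0, 0, 0, 0, 0, 0.8, -1]
    - [0, 0, 0, 0, 0, 0.8, -1]
    - [0, 0, 0, 0, 0, 0.8, -1]

```text
time_s: 20.58
tcp_pos: [0.4379, -0.252, 0.35]
tool_rot: [[1.0, -0.031, -0.001], [-0.031, -1.0, 0.0], [-0.001, -0.0, -1.0]]
ft_force: [0.6, -0.6, 0.0]
grip_width: 0.271
```

Request:
servo_tool:
  increments:
    - [0, 0, 0.2, 0, 0, 0.7, -1]
    - [0, 0, 0.4, 0, 0, 0.36, -1]
    - [0, 0, 0.5, 0, 0, 0, -1]
    - [0, 0, 0.5, 0, 0, 0, -1]
    - [0, 0, 0.5, 0, 0, 0, -1]
    - [0, 0, 0.5, 0, 0, 0, -1]
    - [0, 0, 0.5, 0, 0, 0, -1]
    - [0, 0, 0.3, 0, 0, 0, -1]
    - [0, 0, 0.1, 0, 0, 0, -1]
    - [0, 0, 0, 0, 0, 0, -1]

```text
time_s: 21.42
tcp_pos: [0.4378, -0.252, 0.28]
tool_rot: [[0.991, -0.137, -0.001], [-0.137, -0.991, 0.0], [-0.001, -0.0, -1.0]]
ft_force: [0.5, 0.5, -0.6]
grip_width: 0.27
```

```bash
python3 - <<'E'
from h import *
np.set_printoptions(precision=4,suppress=True)
o=r.get_obs(); T=o['tcp_pos']; R=o['tool_rot']; print(T,o['time_s'],o['ft_force'],np.degrees(np.arctan2(R[1,0],R[0,0])));print(R)
print('blade mid nominal',T+R@[-.0095,.0005,.1795])
w=snap('wrist','wrist6'); s=snap('side','side11'); t=snap('top','top11')
cv2.imwrite('pics/g11.png',cv2.resize(s['pixels'][60:260,230:390],(0,0),fx=3.7,fy=3)[:,:,::-1][:, :, :] if 0 else cv2.resize(s['pixels'][80:230,250:390],(0,0),fx=4,fy=4)[:,:,::-1])
cv2.imwrite('pics/t11.png',cv2.resize(t['pixels'][170:310,300:440],(0,0),fx=4,fy=4)[:,:,::-1])
E
```

```text
[ 0.4378 -0.252   0.28  ] 21.4167 [ 0.493   0.5344 -0.6266] -7.86366637702422
[[ 0.9906 -0.1368 -0.0008]
 [-0.1368 -0.9906  0.0005]
 [-0.0009 -0.0004 -1.    ]]
blade mid nominal [ 0.4282 -0.2511  0.1005]
```

View pics/wrist6.png

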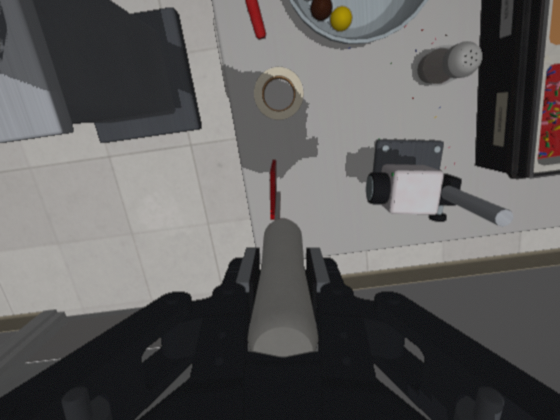

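View pics/g11.png

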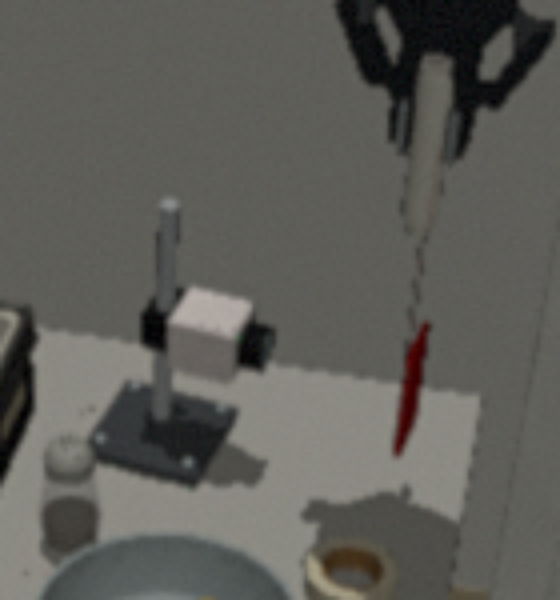

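View pics/t11.png

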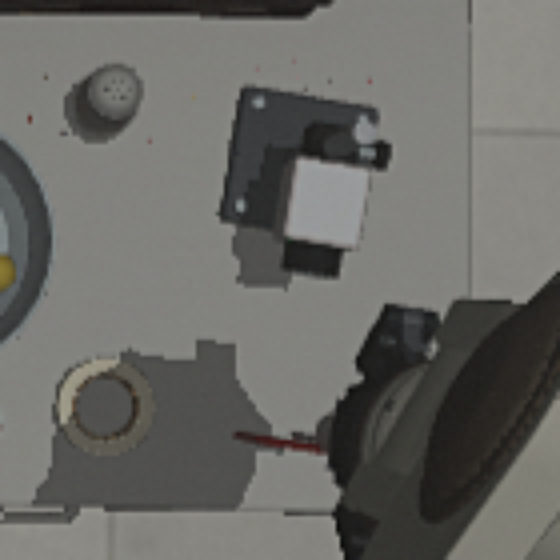

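```bash
python3 - <<'E'
from h import *
np.set_printoptions(precision=4,suppress=True)
o=r.get_obs(); T=o['tcp_pos']; R=o['tool_rot']
d=load('wrist6'); cv2.imwrite('pics/w6.png',cv2.resize(d['pixels'][125:230,255:455],(0,0),fx=4,fy=4,interpolation=cv2.INTER_CUBIC)[:,:,::-1])
def fitline(x,y): k=np.polyfit(x,y,1); return k
for n in('wrist6','side11','top11'):
    d=load(n); C=(cloud(d)-T)@R; W=cloud(d); px=d['pixels'].astype(int); ok=d['z_map']>0
    p,m=red_cloud(d,T+[-.1,-.1,-.25],T+[.1,.1,-.1]); q=(p-T)@R
    if len(q): print(n,'blade',len(q),np.median(q,0),q.min(0),q.max(0))
    box=ok&(C[...,0]>.06)&(C[...,0]<.2)&(abs(C[...,1])<.07)
    m=box&(px.min(-1)>95)&(abs(W[...,2]-.124)<.005)&(C[...,0]<.16); q=C[m]
    if len(q)>20: 
        q2=q[(q[:,0]>.1)&(q[:,0]<.155)]
        print(n,'headtop',len(q2),q2.mean(0),np.percentile(q2,2,0),np.percentile(q2,98,0),'z',np.median(W[m][:,2]),cv2.minAreaRect(q2[:,:2].astype(np.float32)))
    m=box&(px.max(-1)<75)&(W[...,2]>.078)&(W[...,2]<.124)&(C[...,0]<.12); q=C[m]; 
    if len(q): print(n,'lens',len(q),q.min(0),q.max(0),'front',np.sort(q[:,0])[:8], 'y mid',(np.percentile(q[:,1],3)+np.percentile(q[:,1],97))/2,'z',W[m][:,2].min(),W[m][:,2].max())
    m=box&(px.max(-1)<85)&(abs(W[...,2]-.012)<.005); q=C[m]
    if len(q)>20: print(n,'base',len(q),cv2.minAreaRect(q[:,:2].astype(np.float32)))
E
```

```text
wrist6 blade 219 [-0.0097 -0.0057  0.1392] [-0.0113 -0.0253  0.1364] [-0.0079  0.0222  0.2026]
wrist6 headtop 2018 [ 0.132  -0.0006  0.1571] [ 0.1105 -0.0218  0.1554] [0.1541 0.0218 0.1596] z 0.12415520297649407 ((0.132306307554245, 0.0002550855278968811), (0.04502614215016365, 0.04536723718047142), 89.98936462402344)
wrist6 lens 789 [ 0.0914 -0.0229  0.1598] [0.1193 0.0193 0.1966] front [0.0914 0.0914 0.0914 0.0915 0.0915 0.0915 0.0915 0.0915] y mid -0.001203230487842267 z 0.08454388564114235 0.12139161720861141
wrist6 base 1462 ((0.16170988976955414, -0.022908389568328857), (0.07644028961658478, 0.042906809598207474), 0.30539044737815857)
side11 blade 88 [-0.0118 -0.0149  0.1698] [-0.0129 -0.0299  0.1325] [-0.0088  0.0125  0.2172]
side11 headtop 173 [ 0.1322 -0.0045  0.1573] [ 0.1112 -0.0245  0.1535] [0.1539 0.0191 0.1613] z 0.12412273090702025 ((0.13227802515029907, -0.0027714595198631287), (0.04488886520266533, 0.04694458097219467), 2.1575582027435303)
side11 lens 100 [ 0.0903 -0.0232  0.1594] [0.1103 0.0176 0.193 ] front [0.0903 0.0906 0.0909 0.091  0.0912 0.0914 0.0915 0.0917] y mid -0.003935208174474998 z 0.08811271937489451 0.12174960371635113
side11 base 456 ((0.16144904494285583, -0.003208022564649582), (0.07710159569978714, 0.0938885286450386), 0.18813082575798035)
top11 blade 13 [-0.0112 -0.0007  0.1379] [-0.0124 -0.022   0.1316] [-0.0105  0.0126  0.1397]
top11 headtop 357 [0.131  0.0022 0.1565] [ 0.1085 -0.0193  0.1526] [0.1539 0.0235 0.1612] z 0.1248312858959868 ((0.13107921183109283, 0.002348700538277626), (0.0477791465818882, 0.045477915555238724), 0.5504904985427856)
top11 lens 126 [ 0.0887 -0.0221  0.1582] [0.1189 0.0169 0.1951] front [0.0887 0.0892 0.0898 0.09   0.09   0.0901 0.0901 0.0903] y mid -0.002664407369429302 z 0.08608606554741982 0.1230005831385923
top11 base 432 ((0.14585502445697784, 0.0017369315028190613), (0.10844811797142029, 0.088987335562706), 0.6246693730354309)
```

View pics/w6.png

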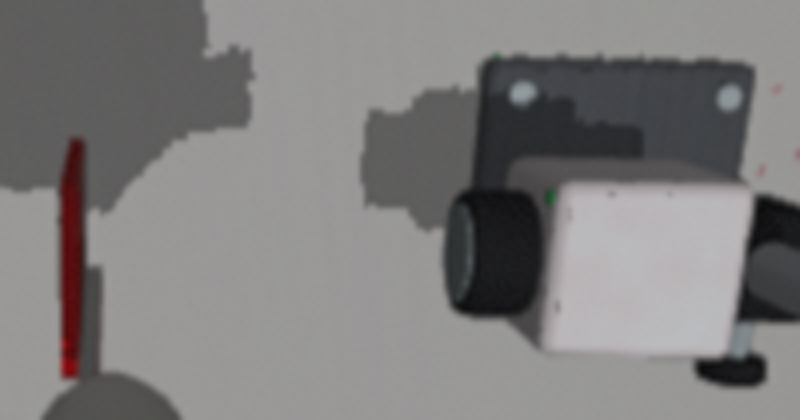

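```bash
python3 - <<'E'
from h import *
np.set_printoptions(precision=4,suppress=True)
ims=[]
R0=None
for n in('wrist3','wrist5','wrist6'):
    d=load(n); p,m=red_cloud(d,[.3,-.4,.06],[.65,.3,.3]);
    # camera coords
    c=(p-d['position'])@np.array(d['attitude'])
    v,u=np.nonzero(m); k=(u>255)&(u<290)&(v<225)&(v>130)&(c[:,2]<.45); v,u,c=v[k],u[k],c[k]
    print(n,len(v),'v',v.min(),v.max(),'u',u.min(),u.max())
    for vv in range(v.min(),v.max()+1,6):
        j=(v>=vv)&(v<vv+3)
        if j.any(): print('  ',vv,u[j].min(),u[j].max(),np.median(c[j],0))
    ims.append(cv2.resize(d['pixels'][130:270,240:310],(0,0),fx=3.7,fy=3.7))
cv2.imwrite('pics/cmp.png',np.hstack(ims)[:,:,::-1])
E
```

```text
wrist3 271 v 163 221 u 270 275
   163 273 275 [-0.0092 -0.0485  0.3389]
   169 272 275 [-0.0091 -0.0372  0.3012]
   175 270 275 [-0.0093 -0.0297  0.2862]
   181 270 275 [-0.0093 -0.024   0.285 ]
   187 270 275 [-0.0089 -0.0185  0.2863]
   193 271 275 [-0.0089 -0.0129  0.2875]
   199 271 275 [-0.0089 -0.0073  0.2892]
   205 271 275 [-0.009  -0.0017  0.2912]
   211 271 275 [-0.0091  0.0041  0.293 ]
   217 271 274 [-0.0096  0.0099  0.2956]
wrist5 248 v 161 218 u 270 275
   161 273 274 [-0.0098 -0.0502  0.3353]
   167 271 274 [-0.0094 -0.0389  0.2988]
   173 271 274 [-0.0093 -0.0315  0.2853]
   179 270 274 [-0.0097 -0.0258  0.284 ]
   185 271 274 [-0.0093 -0.0203  0.2853]
   191 270 275 [-0.0098 -0.0148  0.2871]
   197 270 274 [-0.0099 -0.0092  0.2887]
   203 270 274 [-0.0099 -0.0036  0.2903]
   209 270 274 [-0.01    0.0022  0.2924]
   215 271 274 [-0.0096  0.008   0.2955]
wrist6 219 v 161 218 u 271 274
   161 273 274 [-0.0095 -0.05    0.3339]
   167 271 274 [-0.0094 -0.0388  0.2979]
   173 271 274 [-0.0093 -0.0315  0.2853]
   179 271 274 [-0.0093 -0.0258  0.2842]
   185 271 274 [-0.0093 -0.0203  0.2856]
   191 271 274 [-0.0093 -0.0148  0.2872]
   197 271 274 [-0.0094 -0.0092  0.2889]
   203 271 274 [-0.0095 -0.0036  0.2913]
   209 271 274 [-0.0095  0.0022  0.2924]
   215 271 274 [-0.0101  0.008   0.2956]
```

View pics/cmp.png

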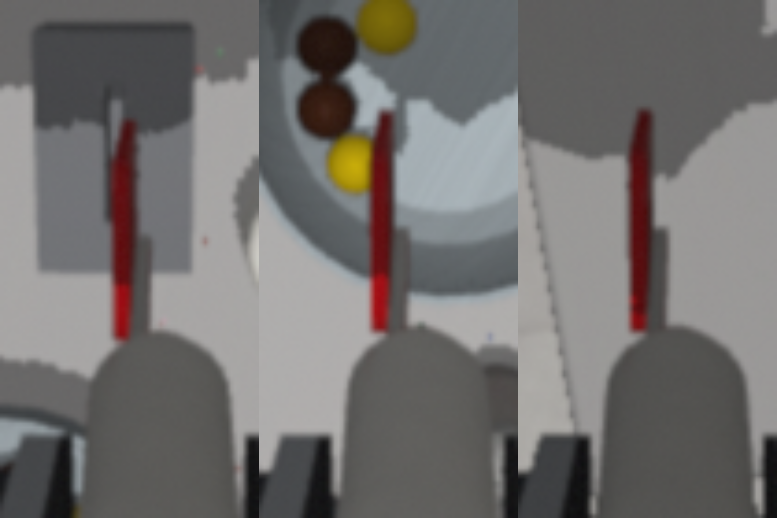

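```bash
python3 - <<'E'
from h import *
np.set_printoptions(precision=4,suppress=True)
o=r.get_obs(); R=o['tool_rot'];T=o['tcp_pos']
A=np.array(load('wrist6')['attitude']); M=A.T@R; tc=A.T@(T-load('wrist6')['position']); print('tool z in cam',M[:,2],tc)
for n in('wrist3','wrist5','wrist6'):
    d=load(n); p=d['pixels'].astype(int); z=d['z_map']; f=210/np.tan(np.radians(d['vfov'])/2)
    m=(p[...,0]>1.7*p[...,1]+15)&(z>.25)&(z<.40); m[:,:262]=0;m[:,285:]=0;m[230:]=0;m[:140]=0
    v,u=np.nonzero(m); zz=z[v,u]; c=np.c_[(u-d['cx'])/f*zz,(v-d['cy'])/f*zz,zz]
    q=(c-tc)@M   # tool frame
    e=(q[:,2]>.142)
    k=np.polyfit(q[e,2],q[e,1],1); 
    kx=np.polyfit(q[e,2],q[e,0],1)
    print(n,e.sum(),'edge y at tz.18',np.polyval(k,.18),'slope deg',np.degrees(k[0]),'x slope',np.degrees(kx[0]),'tz max',q[:,2].max(),'top: y',q[~e,1].min(),q[~e,1].max(),'tz',np.median(q[~e,2]), 'x top',np.median(q[~e,0]),'x at .18',np.polyval(kx,.18))
    kz=np.polyfit(q[~e,1],q[~e,2],1); print('   top-edge slope deg',np.degrees(kz[0]),'yaw',np.degrees(np.polyfit(q[~e,1],q[~e,0],1)[0]))
# lens edges in tool frame
E
```

```text
tool z in cam [ 0.0016 -0.2829  0.9591] [-0.0002  0.029   0.1556]
wrist3 51 edge y at tz.18 -0.022049067260569884 slope deg -7.020223197135265 x slope -0.040975143478303305 tz max 0.20584515780173568 top: y -0.019575808177806207 0.024040607531303004 tz 0.1390799777738322 x top -0.009137845355150297 x at .18 -0.009110367936140024
   top-edge slope deg -0.5169383450953877 yaw -0.017364456420422347
wrist5 41 edge y at tz.18 -0.0250876338028447 slope deg -10.519589999388275 x slope -0.6124178404626165 tz max 0.20057265394876905 top: y -0.023138808219217377 0.022002713408640334 tz 0.1386974034611776 x top -0.009817495777607542 x at .18 -0.009747267825847469
   top-edge slope deg -0.34087202479232764 yaw -0.9536390980369228
wrist6 43 edge y at tz.18 -0.025452435402987316 slope deg -9.499543277698427 x slope -0.6013550096188557 tz max 0.2026391648937821 top: y -0.02150009377562181 0.022035196504510572 tz 0.13886145724114174 x top -0.009746193023076433 x at .18 -0.00979385979655026
   top-edge slope deg 0.33177094592241396 yaw -0.5915778618595274
```

Request:
servo_tool:
  increments:
    - [0.05, 0, -0.12, -0.09, 0, 0, -1]
    - [0, 0, 0, 0, 0, 0, -1]
    - [0, 0, 0, 0, 0, 0, -1]
    - [0, 0, 0, 0, 0, 0, -1]

```text
time_s: 21.9
tcp_pos: [0.4392, -0.2522, 0.2831]
tool_rot: [[0.991, -0.136, -0.001], [-0.136, -0.991, -0.01], [0.0, 0.01, -1.0]]
ft_force: [0.2, -0.2, 0.3]
grip_width: 0.275
```

```bash
python3 - <<'E'
from h import *
np.set_printoptions(precision=4,suppress=True)
o=r.get_obs(); R=o['tool_rot'];T=o['tcp_pos']; print(T,R,o['time_s'])
w=snap('wrist','wrist7'); d=snap('side','side12')
c=d['pixels'][140:205,300:365]; cv2.imwrite('pics/s12.png',cv2.resize(c,(0,0),fx=9,fy=9,interpolation=cv2.INTER_CUBIC)[:,:,::-1])
for tz in(.1345,.1375):
  for nm,q in(('topL',(-.0097,-.025,tz)),('topR',(-.0097,.025,tz)),('tipL',(-.0097,-.025,tz+.09)),('tipR',(-.0097,.025,tz+.09))):
    u,v=proj(d,T+R@np.array(q)); print(tz,nm,((u-300+.5)*9-.5).round(),((v-140+.5)*9-.5).round())
for x,y in((.1095,-.023),(.1095,.023)): 
    u,v=proj(d,T+R@np.array([x,y,T[2]-.124])); print('head',((u-300+.5)*9).round(),((v-140+.5)*9).round())
M=np.array(w['attitude']).T@R; tc=np.array(w['attitude']).T@(T-w['position'])
C=(cloud(w)-T)@R; px=w['pixels'].astype(int); m=(px[...,0]>1.7*px[...,1]+15)&(C[...,2]>.1)&(C[...,2]<.24)&(abs(C[...,1])<.04)&(abs(C[...,0]+.01)<.01)
q=C[m]; print('red tz',np.percentile(q[:,2],[1,5,20,50]))
v,u=np.nonzero(m)
for vv in sorted(set(v)):
    j=v==vv; print(vv,q[j].mean(0).round(4),end=' | ')
E
```

```text
[ 0.4392 -0.2522  0.2831] [[ 0.9907 -0.136  -0.001 ]
 [-0.1361 -0.9907 -0.0095]
 [ 0.0003  0.0096 -1.    ]] 21.9
0.1345 topL 469.0 245.0
0.1345 topR 514.0 151.0
0.1345 tipL 438.0 482.0
0.1345 tipR 482.0 386.0
0.1375 topL 468.0 253.0
0.1375 topR 513.0 159.0
0.1375 tipL 437.0 490.0
0.1375 tipR 481.0 394.0
head 79.0 216.0
head 128.0 133.0
red tz [0.1362 0.1366 0.1372 0.138 ]
161 [-0.0094 -0.025   0.2003] | 162 [-0.0092 -0.0252  0.1914] | 163 [-0.009  -0.0249  0.1855] | 164 [-0.0094 -0.0247  0.1796] | 165 [-0.0092 -0.0247  0.173 ] | 166 [-0.009  -0.0245  0.1669] | 167 [-0.0088 -0.0244  0.1612] | 168 [-0.0091 -0.0244  0.1553] | 169 [-0.009  -0.0243  0.1498] | 170 [-0.0088 -0.024   0.1455] | 171 [-0.0088 -0.0234  0.1435] | 172 [-0.0087 -0.0226  0.1424] | 173 [-0.0092 -0.0219  0.1413] | 174 [-0.0092 -0.0211  0.1404] | 175 [-0.0091 -0.0203  0.1395] | 176 [-0.0092 -0.0194  0.1394] | 177 [-0.0091 -0.0187  0.1383] | 178 [-0.0091 -0.0178  0.138 ] | 179 [-0.0087 -0.0169  0.1378] | 180 [-0.0087 -0.016   0.1374] | 181 [-0.0087 -0.015   0.1376] | 182 [-0.0087 -0.0143  0.1367] | 183 [-0.0087 -0.0131 
[... 430 characters left out ...]
 [-0.0088  0.0005  0.1381] | 198 [-0.0088  0.0012  0.1374] | 199 [-0.0088  0.0023  0.1376] | 200 [-0.0089  0.0033  0.1377] | 201 [-0.0089  0.0041  0.1372] | 202 [-0.0089  0.0051  0.1373] | 203 [-0.0089  0.0062  0.1377] | 204 [-0.0089  0.0072  0.1377] | 205 [-0.0089  0.0081  0.1373] | 206 [-0.0089  0.0092  0.1377] | 207 [-0.0089  0.0103  0.1379] | 208 [-0.0089  0.0112  0.1378] | 209 [-0.009   0.0122  0.1377] | 210 [-0.0094  0.0132  0.1377] | 211 [-0.0095  0.0142  0.1378] | 212 [-0.0094  0.0151  0.1373] | 213 [-0.0095  0.0162  0.1377] | 214 [-0.009   0.0174  0.1382] | 215 [-0.0091  0.0186  0.1389] | 216 [-0.0091  0.0196  0.139 ] | 217 [-0.0091  0.0207  0.1392] | 218 [-0.0091  0.0221  0.1402] |
```

View pics/s12.png

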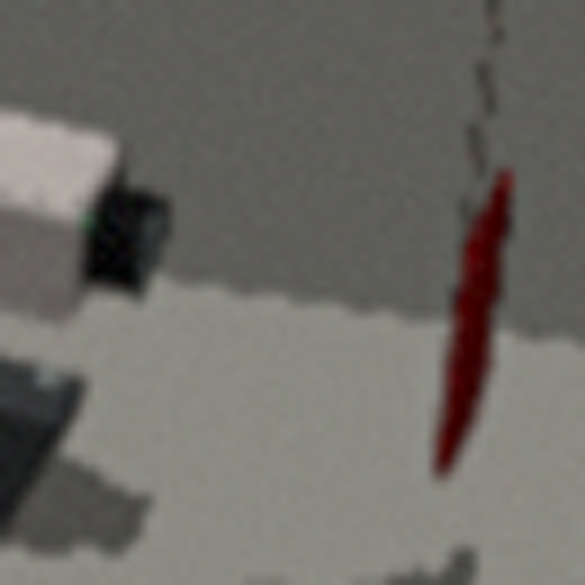

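```bash
python3 - <<'E'
from h import *
np.set_printoptions(precision=4,suppress=True)
o=r.get_obs(); R=o['tool_rot'];T=o['tcp_pos']
w=load('wrist7'); A=np.array(w['attitude']); M=A.T@R; tc=A.T@(T-w['position'])
for n in('wrist3','wrist5','wrist6','wrist7'):
    d=load(n); z=d['z_map']; f=210/np.tan(np.radians(d['vfov'])/2); v,u=np.mgrid[0:420,0:560]
    c=np.stack([(u-d['cx'])/f*z,(v-d['cy'])/f*z,z],-1); q=(c-tc)@M
    px=d['pixels'].astype(int)
    m=(z>0)&(np.ptp(px,axis=-1)<20)&(abs(q[...,0])<.004)&(q[...,1]>0)&(q[...,1]<.03)&(q[...,2]>-.06)&(q[...,2]<.08)
    k=q[m]; print(n,len(k))
    for a in np.arange(-.06,.08,.01):
        j=k[(k[:,2]>=a)&(k[:,2]<a+.01)]
        if len(j)>5: print('   %.3f %d y %.4f'%(j[:,2].mean(),len(j),np.median(j[:,1])),end='')
    print()
    m=(px[...,0]>1.7*px[...,1]+15)&(z>.25)&(z<.36)&(abs(q[...,0]+.0095)<.006)&(q[...,1]<.03)&(q[...,1]>-.04)
    v_,u_=np.nonzero(m);k=q[m]
    e=k[k[:,2]>.15]; t=k[(k[:,2]<.142)&(abs(k[:,1])<.013)]
    pe=np.polyfit(e[:,2],e[:,1],1); pt=np.polyfit(t[:,1],t[:,2],1); py=np.polyfit(t[:,1],t[:,0],1)
    print('  edge slope',np.degrees(pe[0]),'y@.18',np.polyval(pe,.18),'top slope',np.degrees(pt[0]),'tz',pt[1],'yaw',np.degrees(py[0]),'x',py[1])
E
```

```text
wrist3 289
   -0.058 289 y 0.0025
  edge slope -0.040135930772351024 y@.18 -0.02207149945421574 top slope -0.6529091156886822 tz 0.13751984250306903 yaw -0.03252619793723754 x -0.008371347535170565
wrist5 287
   -0.058 287 y 0.0026
  edge slope -1.0000066147152777 y@.18 -0.024726409346187854 top slope 0.24132378607698335 tz 0.13724374180009108 yaw -1.6410021849321084 x -0.009103253835114235
wrist6 290
   -0.058 290 y 0.0025
  edge slope -0.8745634289135211 y@.18 -0.024723942388490572 top slope 1.390434797592021 tz 0.1373879861574403 yaw -0.6341071621702682 x -0.008723364529430224
wrist7 286
   -0.058 286 y 0.0025
  edge slope -1.0465629354926964 y@.18 -0.02477614930583366 top slope 0.1318285752591825 tz 0.13744003205559494 yaw -0.4031500513959641 x -0.008737657893614546
```

```bash
python3 - <<'E'
from h import *
o=r.get_obs(); R=o['tool_rot'];T=o['tcp_pos']
w=load('wrist7'); A=np.array(w['attitude']); M=A.T@R; tc=A.T@(T-w['position'])
for n in('wrist2','wrist3','wrist5','wrist6','wrist7'):
    d=load(n); z=d['z_map']; f=210/np.tan(np.radians(d['vfov'])/2); v,u=np.mgrid[0:420,0:560]
    c=np.stack([(u-d['cx'])/f*z,(v-d['cy'])/f*z,z],-1); q=(c-tc)@M
    m=(z>0)&(abs(q[...,0])<.003)&(q[...,1]<.0)&(q[...,1]>-.03)&(q[...,2]>-.06)&(q[...,2]<.08)
    k=q[m]; print(n,len(k),end=' ')
    for a in np.arange(-.06,.08,.01):
        j=k[(k[:,2]>=a)&(k[:,2]<a+.01)]
        if len(j)>5: print(' %.3f:%.4f'%(j[:,2].mean(),np.median(j[:,1])),end='')
    e=k[(k[:,2]>-.04)&(k[:,2]<.055)]; p=np.polyfit(e[:,2],e[:,1],1); print('\n  slope deg',np.degrees(p[0]), 'y@-.0187',np.polyval(p,-.0187))
E
```

```text
wrist2 1821  -0.056:-0.0068 -0.045:-0.0087 -0.035:-0.0084 -0.025:-0.0080 -0.015:-0.0077 -0.005:-0.0076 0.005:-0.0079 0.015:-0.0082 0.025:-0.0085 0.035:-0.0087 0.043:-0.0086 0.075:-0.0003
  slope deg -0.16229129384592852 y@-.0187 -0.008045134930855586
wrist3 1812  -0.056:-0.0069 -0.045:-0.0090 -0.035:-0.0087 -0.025:-0.0084 -0.015:-0.0080 -0.005:-0.0078 0.005:-0.0082 0.015:-0.0086 0.025:-0.0088 0.035:-0.0091 0.042:-0.0093 0.075:-0.0003
  slope deg -0.11151822560596059 y@-.0187 -0.008373813172457273
wrist5 1824  -0.056:-0.0065 -0.045:-0.0088 -0.035:-0.0086 -0.025:-0.0083 -0.015:-0.0081 -0.005:-0.0081 0.005:-0.0086 0.015:-0.0090 0.025:-0.0094 0.035:-0.0099 0.044:-0.0098 0.075:-0.0015
  slope deg -0.9083570125655122 y@-.0187 -0.008415505583021067
wrist6 1827  -0.056:-0.0066 -0.045:-0.0088 -0.035:-0.0085 -0.025:-0.0083 -0.015:-0.0081 -0.005:-0.0081 0.005:-0.0085 0.015:-0.0090 0.025:-0.0094 0.035:-0.0099 0.043:-0.0099 0.075:-0.0015
  slope deg -0.9194113505963233 y@-.0187 -0.008409100409825995
wrist7 1831  -0.056:-0.0066 -0.045:-0.0088 -0.035:-0.0086 -0.025:-0.0083 -0.015:-0.0081 -0.005:-0.0081 0.005:-0.0085 0.015:-0.0090 0.025:-0.0094 0.035:-0.0098 0.043:-0.0098 0.075:-0.0018
  slope deg -0.8627196126648248 y@-.0187 -0.008425424634032026
```

Request:
servo_tool:
  increments:
    - [0, 0, -0.05, -0.06, 0, 0, -1]
    - [0, 0, 0, 0, 0, 0, -1]
    - [0, 0, 0, 0, 0, 0, -1]
    - [0, 0, 0, 0, 0, 0, -1]
    - [0, 0, 0, 0, 0, 0, -1]

```text
time_s: 22.42
tcp_pos: [0.4391, -0.2522, 0.2839]
tool_rot: [[0.991, -0.136, -0.002], [-0.136, -0.991, -0.016], [-0.0, 0.016, -1.0]]
ft_force: [0.5, 0.3, -1.3]
grip_width: 0.276
```

```bash
python3 - <<'E'
from h import *
np.set_printoptions(precision=4,suppress=True)
o=r.get_obs(); T=o['tcp_pos'];R=o['tool_rot']; print(T,o['time_s'],np.abs(o['qd']).max());print(R)
w=snap('wrist','wrist8'); t=snap('top','top13'); s=snap('side','side13')
L=down(-7.8); L=np.column_stack([L[:,0],[-L[1,0],L[0,0],0],[0,0,1]]) # lens axes x,y,z guess
for n,d in(('w',w),('s',s),('t',t)):
    C=(cloud(d)-T)@L; W=cloud(d); px=d['pixels'].astype(int); ok=d['z_map']>0
    m=ok&(px[...,0]>1.7*px[...,1]+15)&(W[...,2]>.04)&(W[...,2]<.16)&(abs(C[...,0])<.03)&(abs(C[...,1])<.04); b=C[m]
    box=ok&(C[...,0]>.06)&(abs(C[...,1])<.05)
    h=C[box&(px.min(-1)>95)&(abs(W[...,2]-.124)<.005)&(C[...,0]<.155)&(C[...,0]>.1)]
    l=C[box&(px.max(-1)<75)&(W[...,2]>.078)&(W[...,2]<.124)&(C[...,0]<.105)]
    print(n,'blade x',np.median(b[:,0]),'y range',np.percentile(b[:,1],[1,99]),'z+T',b[:,2].min()+T[2],b[:,2].max()+T[2])
    print('   head y',np.percentile(h[:,1],[1,99]),np.percentile(h[:,1],[1,99]).mean(),'top z',np.median(h[:,2])+T[2],'lens front',np.percentile(l[:,0],[0,2]),'y',np.percentile(l[:,1],[2,98]),'z',l[:,2].min()+T[2],l[:,2].max()+T[2])
    if n=='w':
        e=C[m]; e=e[e[:,2]+T[2]<.130]; pe=np.polyfit(e[:,2],e[:,1],1);px_=np.polyfit(e[:,2],e[:,0],1);print('   edge lean deg',np.degrees(pe[0]),np.degrees(px_[0]),'edge y at .102',np.polyval(pe,.102-T[2]),'x',np.polyval(px_,.102-T[2]))
cv2.imwrite('pics/w8.png',w['pixels'][:,:,::-1])
E
```

```text
[ 0.4391 -0.2522  0.2839] 22.4167 0.002216689168776563
[[ 0.9907 -0.1361 -0.0022]
 [-0.1361 -0.9906 -0.0155]
 [-0.0001  0.0157 -0.9999]]
w blade x -0.009144089619217689 y range [-0.0241  0.022 ] z+T 0.08279923364462882 0.14813506938824594
   head y [-0.022   0.0217] -0.0001792111733677753 top z 0.1242173455854346 lens front [0.0906 0.0908] y [-0.0145  0.0164] z 0.0918771285213722 0.12053384897361302
   edge lean deg 0.050749789674617345 0.3801013345485576 edge y at .102 0.021889547118913742 x -0.009188188461702126
s blade x -0.011465512044314261 y range [-0.0144  0.0267] z+T 0.0691112422164678 0.14936951901010187
   head y [-0.0209  0.0264] 0.0027162826456868603 top z 0.12388166497200681 lens front [0.0901 0.0903] y [-0.0112  0.0194] z 0.09060338316821459 0.12258138056844214
t blade x -0.01130404074304604 y range [-0.0146  0.0174] z+T 0.14345528467819935 0.1507974858447978
   head y [-0.0239  0.0198] -0.0020827289434719315 top z 0.12473476575017362 lens front [0.0883 0.089 ] y [-0.0164  0.0145] z 0.10297448833897094 0.12365343270902729
```

View pics/top13.png

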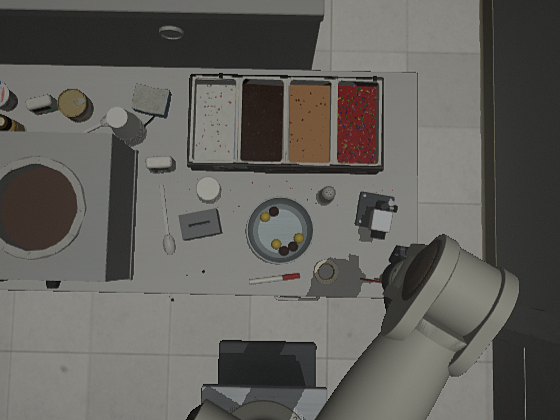

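Request:
servo_tool:
  increments:
    - [0, -0.11, 0, 0, 0, 0, -1]
    - [0, 0, 0, 0, 0, 0, -1]
    - [0, 0, 0, 0, 0, 0, -1]
    - [0, 0, 0, 0, 0, 0, -1]
    - [0, 0, 0, 0, 0, 0, -1]
    - [0, 0, 0, 0, 0, 0, -1]

```text
time_s: 23.07
tcp_pos: [0.4394, -0.2501, 0.2838]
tool_rot: [[0.991, -0.136, -0.002], [-0.136, -0.991, -0.016], [-0.0, 0.016, -1.0]]
ft_force: [-0.4, -0.4, -0.6]
grip_width: 0.273
```

```bash
python3 - <<'E'
from h import *
np.set_printoptions(precision=4,suppress=True)
o=r.get_obs(); T=o['tcp_pos'];print(T,o['time_s'],o['grip_width'],np.abs(o['qd']).max())
w=snap('wrist','wrist9'); s=snap('side','side14')
L=down(-7.8); L=np.column_stack([L[:,0],[-L[1,0],L[0,0],0],[0,0,1]])
d=w; C=(cloud(d)-T)@L; W=cloud(d); px=d['pixels'].astype(int); ok=d['z_map']>0
m=ok&(px[...,0]>1.7*px[...,1]+15)&(W[...,2]>.04)&(W[...,2]<.16)&(abs(C[...,0])<.03)&(abs(C[...,1])<.04)
e=C[m]; e=e[e[:,2]+T[2]<.130]; pe=np.polyfit(e[:,2],e[:,1],1);print('lean',np.degrees(pe[0]),'center y',np.polyval(pe,.102-T[2])+.0005-.025)
box=ok&(C[...,0]>.06)&(abs(C[...,1])<.05)
h=C[box&(px.min(-1)>95)&(abs(W[...,2]-.124)<.005)&(C[...,0]<.155)&(C[...,0]>.1)];l=C[box&(px.max(-1)<75)&(W[...,2]>.078)&(W[...,2]<.124)&(C[...,0]<.105)]
print('head y',np.percentile(h[:,1],[1,99]).mean(),'lens y',np.percentile(l[:,1],[2,98]).mean(),'dist',l[:,0].min()-np.median(e[:,0]))
cv2.imwrite('pics/s14.png',s['pixels'][:,:,::-1])
E
```

```text
[ 0.4394 -0.2501  0.2838] 23.0667 0.27321501036448864 0.0013467189028548135
lean 0.12890091548481572 center y -0.002586812635491112
head y -0.002286045118093159 lens y -0.0013580139306239017 dist 0.09970928381166155
```

View pics/s14.png

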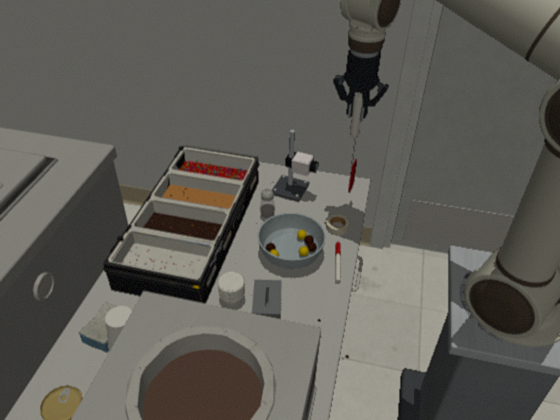

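The blade is within about 1 mm of lens centre sideways, 99.7 mm from the lens, upright and still. All six sweets are in the bowl and nothing else has moved, so I'm handing in.

```bash
python3 -c "
from bench import ticket
print(ticket.hand_in())"
```

```text
the job is handed in; nothing more can be done
None
```

The spatula came out of its stand, stirred the sweets, and is now held still in front of the inspection camera; I handed the job in at about 23 s.

- **Stirring:** I made three full clockwise turns plus about 50°. The blade's end ran at a radius of about 32 mm, roughly 7–9 mm above the bowl floor. All six sweets had moved and were still in the bowl.
- **Final hold (wrist camera):** The middle of the blade is 99.7 mm in front of the lens. It is within about 1 mm of lens centre sideways and about 1 mm in height. It leans about 0.1° sideways and about 0.4° toward or away from the lens. Its flat side was square to within about 0.5° in the earlier wrist images.
- **Other objects:** In the last pictures nothing else on the table had been disturbed. The wrist force readings I saw stayed around 5 N or below.

**Disagreements and corrections:**
- The top and side cameras differed from the wrist camera by 1–3 mm in position. The side camera gave about 101.5 mm for the final distance.
- The spatula tilted about 0.9° in the grip during stirring. I corrected this by tilting the tool and checked it from the wrist image.
- The middle of the blade also turned out to be about 3 mm lower than I first took it to be, and I corrected for that before the final hold.

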